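Pack the polishing kit and hang the rinse basket

ROBOT

A 7-joint arm with a two-finger parallel gripper is mounted at the origin on a cart in front of the work surface, level with it; the furniture and walls round the work are solid. World frame = base frame: x ahead of the robot, y to its left, z up, the work surface at z = 0. Lengths are in m, angles in rad, forces in N, time in s.
With the tool pointing down it reaches from about 0.425 to 0.8 m from the base axis. Payload 8.3 kg.
Tool frame: the origin (TCP) lies midway between the tips of the shut fingers; the grasp point (between the pads) lies 19 mm behind it (bot.grip_depth is the distance from the TCP to the grasp point, in m); z points along the fingers, y is the line along which they close (so a half turn about z gives the same grasp; the last joint's range is limited). The gripper opens to 85 mm and grips with 20 to 120 N. Pads are 22 mm wide; open, the fingers measure 114 mm over their backs; the gripper's body (76 mm by 85 mm) begins 54 mm behind the grasp point. The pads swing forward as they close: fully open they stand 13 mm farther back than shut.
Start: joints at [1.061, 0.383, 0.016, 1.37, -0.006, 1.388, -0.046], TCP at [0.27, -0.564, 0.231] pointing down, gripper open.
Joint ranges: [-2.95, 2.95], [-0.25, 2.06], [-1.52, 1.56], [0.18, 2.33], [-1.44, 4.58], [0.02, 2.06], [-3.01, 3.01]. Speed limits (rad/s): [2.39, 2.39, 3.01, 3.01, 3.14, 3.14, 3.14].

INTERFACE

Orientations are given as [roll, pitch, yaw] about the fixed x, y, z axes, in that order (R = Rz(yaw) Ry(pitch) Rx(roll)).
In Python, from station import observe, optics, bot gives the robot as it stands.
- The arm moves only by the tool move_arm, never from a script. Its argument "motion" is a list that holds one entry, the list of rows, each a list of 7 numbers: the shift along the tool's x, y, z in m, then the turn, a rotation vector about the tool's x, y, z in rad, then the finger opening in m, from 0 to 0.0854. In form: [[[x, y, z, wx, wy, wz, fingers], ...]]. A call has exactly 10 rows; each row is the pose to reach, as a shift and turn from the pose commanded when the call began, along the tool's axes at that moment; what a row does not reach only later rows make up. A row lasts 1/12 s, in which the tool goes at most 41.7 mm and 7.16 degrees, less where a joint would pass 70% of its speed; a pose out of reach is approached as far as the arm can. A call with a gripper value outside its range is refused whole. The fingers move at their own pace and stop on an object; "grip_force" is the grip in N (left out, the last holds). Time passes only in rows, so rows that repeat a pose let the fingers close, or fill a call up. It gives the time, the measured TCP pose, the force, the opening and the grip force at its end, in the units of the state.
- observe(): the state, without advancing time (a new reading comes with each control period).
- optics.grab_frame(name): name is "scene" or "top" or "wrist"; returns a dict with "img" (420x560x3 uint8, blue, green, red), "fx", "fy", "cx", "cy" (pixels), "k1" (the pictures are not rectified: a ray, as slopes to the right and down, at radius r is drawn at 1 + k1 r^2 times it, then the intrinsics apply), "world_to_cam" (4x4, takes a point from world to camera coordinates). Camera axes: x right, y up, looking along -z (the intrinsics and any distortion apply to the point x, -y, -z); pixel columns grow to the right and rows downward; lengths in m; the calibration is good to about 2 mm. A picture is of the moment at which its call begins. There is no depth.
- bot.close_job(): hands the job in; it is judged then, once.
The state is a dict: "t": time; "qpos": joint angles; "dq": joint speeds; "joint_torque": joint torques, N m; "eef_pos": TCP position; "tool_rot": TCP orientation; "ft_force": force on the tool from outside, world axes, zero at the start; "wrist_torque": the same for the moment, N m; "finger_gap": finger opening in m; "grip_force": force on a finger pad.
Only numpy, scipy, OpenCV 4.12 (cv2) and the standard library are available. Lean on these libraries where they do the work, as an engineer would, in place of code of your own. Each camera call takes 0.05 s, during which the arm holds its last target. There are 200 camera calls.

TASK

Clear up the polishing bench: first lay every paste syringe and marker pen that is on the bench in the open grey case, then shut its lid and press it down until it snaps past the catch and stays fully shut. Once the case is shut, swing the folding hook on the stand square out and hang the steel rinse basket on the hook arm by its wire bail, upright and at rest. Leave the dish, the mould cup, the wash bottle and the tweezers where they are.

Things in the scene. Friction and masses are not known exactly. Their poses are not given: they have to be found in the camera images.
- case: Grey open plastic case fixed to the bench, outside 164 mm (x) by 198 mm (y) by 50 mm high, walls and floor 4 mm; clear inside 156 by 190 mm and 46 mm deep. Origin at the centre of its underside, z up; its front with the spring catch is its -x side, the lid is hinged on its +x rim.
- case_lid (a joint): Lid angle: 0 fully shut, about 1.57 upright, stop at 1.75 (leaning back). Light friction holds it when upright or leaning back; pushed well forward of upright (below about 1.3) it falls slowly and rests ajar at about 0.1 on the spring catch. Pressed down at the catch with some 8 to 12 N it snaps past the catch to 0 and stays.
- case_lid_hinge (a point): Lid hinge, at the middle of the case's +x rim, 50 mm above the bench; the lid turns about its y axis. Frame fixed to the lid: the lid panel runs from here 168 mm along its own -x and is 202 mm wide (y), 1 to 8 mm above (z) the hinge when shut; own z is the lid's outer face direction.
- case_lid_press (a point): Ribbed place to press, on the lid's outer face in the middle of its free edge, just over the catch, 150 mm from the hinge. Same axes as the hinge point.
- hook_arm (a joint): Folding hook of the stand: 0 folded flat along the upright plate, 1.57 swung square out from the plate (stop). Turns about a vertical pin, stays where it is left (friction about 0.5 N at the tip).
- hook_arm_hinge (a point): Pin of the folding hook, at arm height (180 mm above the bench), 40 mm in front of the upright plate of the fixed stand (plate 180 mm wide, top 195 mm above the bench). The frame turns with the arm: y runs along the arm to its tip, z up. The arm turns counter-clockwise seen from above as it swings out.
- hook_arm_tip (a point): On the upturned end of the hook, 100 mm from the pin: a round steel peg 10 mm thick that rises to 40 mm above the arm's centre line; this point lies 25 mm above the arm's centre line. Same axes as the pin.
- hook_arm_seat (a point): Where the basket hangs: top of the round arm (10 mm thick, level), 60 mm from the pin, 40 mm short of the upturned end. Same axes as the pin.
- basket_grip (a point): Middle of the black upright grip tab on top of the steel rinse basket, 177 mm above the basket's underside; tab 14 mm (x) by 28 mm (y) by 46 mm high; z up. Fixed to the bail: a wire arch in the basket's y-z plane, two uprights 83 mm apart, then two slopes meeting in a peak below the tab.
- basket_apex (a point): Underside of the bail's peak, 145 mm above the basket's underside and 32 mm below the middle of the tab; it rests on the hook arm when hung.
- syringe_a_mid (a point): Paste syringe, 126 mm long, blue band; body 15-20 mm wide and about 17 mm high with a 28 mm wide finger flange near one end, lying on its side. Point at its middle, 8.5 mm above what it lies on; y along its length, z up. May be absent.
- syringe_b_mid (a point): Paste syringe, 126 mm long, yellow band; body 15-20 mm wide and about 17 mm high with a 28 mm wide finger flange near one end, lying on its side. Point at its middle, 8.5 mm above what it lies on; y along its length, z up. May be absent.
- syringe_c_mid (a point): Paste syringe, 126 mm long, blue band; body 15-20 mm wide and about 17 mm high with a 28 mm wide finger flange near one end, lying on its side. Point at its middle, 8.5 mm above what it lies on; y along its length, z up. May be absent.
- pen_a_mid (a point): Marker pen, 132 mm long, 16 mm thick, blue cap, lying on its side. Point at its middle, 8.5 mm above what it lies on; y along its length (cap towards +y), z up. May be absent.
- pen_b_mid (a point): Marker pen, 132 mm long, 16 mm thick, black cap, lying on its side. Point at its middle, 8.5 mm above what it lies on; y along its length (cap towards +y), z up. May be absent.
- pen_c_mid (a point): Marker pen, 132 mm long, 16 mm thick, blue cap, lying on its side. Point at its middle, 8.5 mm above what it lies on; y along its length (cap towards +y), z up. May be absent.
- dish: Clear round dish, 56 mm across, 14 mm high, a bystander. Origin at the centre of its underside.
- cup: White mould cup lying on its side, 47 by 65 by 65 mm, a bystander. Origin at the centre of its underside.
- wash_bottle: Wash bottle with green liquid, 58 mm across, 210 mm high, a bystander. Origin at the centre of its underside.
- nippers: Steel tweezers lying flat near the bench's front edge, 128 by 14 by 8 mm, a bystander. Origin at the centre of the underside.
- basket: The steel rinse basket, 80 mm (x) by 86 mm (y) by 40 mm high, about 0.16 kg, standing on the bench. Origin at the centre of its underside, z up, axes as the tab. The opening between its rim and the bail's peak is 105 mm high and 75 mm wide (narrowing in the top 29 mm); the hook arm passes through it along the basket's x, either way round.

How it is judged:
On the way, in this order (a step that is already met when the one before it is completed fails the run):
1. every syringe and pen lies in the case, the lid still open (x of syringe_a_mid in the frame of case between -0.078 and 0.078 m and y of syringe_a_mid in the frame of case between -0.095 and 0.095 m and z of each of syringe_a_mid, syringe_b_mid, syringe_c_mid, pen_a_mid, pen_b_mid, pen_c_mid in the frame of case below 0.042 m and x of syringe_b_mid in the frame of case between -0.078 and 0.078 m and y of syringe_b_mid in the frame of case between -0.095 and 0.095 m and x of syringe_c_mid in the frame of case between -0.078 and 0.078 m and y of syringe_c_mid in the frame of case between -0.095 and 0.095 m and x of pen_a_mid in the frame of case between -0.078 and 0.078 m and y of pen_a_mid in the frame of case between -0.095 and 0.095 m and x of pen_b_mid in the frame of case between -0.078 and 0.078 m and y of pen_b_mid in the frame of case between -0.095 and 0.095 m and x of pen_c_mid in the frame of case between -0.078 and 0.078 m and y of pen_c_mid in the frame of case between -0.095 and 0.095 m and value of joint case_lid above 0.5 rad), for 0.2 s.
2. the lid is snapped fully shut (x of syringe_a_mid in the frame of case between -0.078 and 0.078 m and y of syringe_a_mid in the frame of case between -0.095 and 0.095 m and z of each of syringe_a_mid, syringe_b_mid, syringe_c_mid, pen_a_mid, pen_b_mid, pen_c_mid in the frame of case below 0.042 m and x of syringe_b_mid in the frame of case between -0.078 and 0.078 m and y of syringe_b_mid in the frame of case between -0.095 and 0.095 m and x of syringe_c_mid in the frame of case between -0.078 and 0.078 m and y of syringe_c_mid in the frame of case between -0.095 and 0.095 m and x of pen_a_mid in the frame of case between -0.078 and 0.078 m and y of pen_a_mid in the frame of case between -0.095 and 0.095 m and x of pen_b_mid in the frame of case between -0.078 and 0.078 m and y of pen_b_mid in the frame of case between -0.095 and 0.095 m and x of pen_c_mid in the frame of case between -0.078 and 0.078 m and y of pen_c_mid in the frame of case between -0.095 and 0.095 m and value of joint case_lid below 0.03 rad), for 0.3 s.
3. the hook is swung out (value of joint case_lid below 0.03 rad and value of joint hook_arm above 1.35 rad), for 0.2 s.
4. the basket hangs on the hook (value of joint hook_arm above 1.35 rad and horizontal distance between basket_apex and hook_arm_seat below 0.05 m and z of basket_apex in the frame of hook_arm_seat between -0.01 and 0.015 m and angle between basket_grip's own z axis and vertical below 0.35 rad), for 0.3 s.
At the end, for the whole second after the job is handed in: Middles of all syringes and pens inside the case, at most 42 mm above its underside; lid below 0.03 rad; hook beyond 1.35 rad; bail peak within 50 mm of the seat sideways and 10 mm below to 15 mm above it; basket tilt under 0.35 rad, slower than 0.05 m/s (all of step 2 and all of step 4 and linear speed of basket below 0.05 m/s); the robot touches nothing.
It fails at once if the dish, cup, wash bottle or tweezers are shifted by more than 50 mm (distance of any of dish, cup, wash_bottle, nippers from where it was at the start of the episode above 0.05 m).
Of syringe_a, syringe_b, syringe_c, pen_a, pen_b, pen_c only 3 to 4 are there at a start; the rules pass over those that are not, and their reading is None.
At some moment in a run one of syringe_a, syringe_b, syringe_c, pen_a, pen_b, pen_c may be knocked a few centimetres aside while the robot is not near it.
It also fails if it takes over 192 s, if anything falls off the work surface, if the arm or the gripper's body presses on something with over 40 N, if the wrist force passes 120 N, or if a joint passes its speed limit or range.

## Working session

There is one attempt and no reset: what is moved stays moved. The work goes in short steps, Python scripts to look and compute and a tool call to move; the robot and the scene stay as the last step left them, time stands still between calls to the robot, and variables do not carry over. Pictures are saved under pics/ and viewed, at most 14 in all, crops included, and the job is handed in when it is done.

Besides the shell and the picture viewer there is one more tool, called after "Request:" as name(argument=value, ...), one argument or row to a line, values as JSON. move_arm: Moves the arm, as the interface text tells. Its arguments: {"type":"object","properties":{"motion":{"type":"array","items":{"type":"array","items":{"type":"array","items":{"type":"number"}}}},"grip_force":{"type":"number"}},"required":["motion"]}

```bash
mkdir -p pics; ls; cat > h.py <<'E'
import numpy as np, cv2
from station import observe, optics, bot
from scipy.spatial.transform import Rotation as R
def grab(n,f):
    d=optics.grab_frame(n); cv2.imwrite('pics/'+f+'.png',d['img'])
    np.savez('pics/'+f+'.npz',**{k:np.array(v) for k,v in d.items()}); return d
def load(f): return dict(np.load('pics/'+f+'.npz'))
def px2w(d,u,v,z):
    K=np.array([[d['fx'],0,d['cx']],[0,d['fy'],d['cy']],[0,0,1.]])
    p=cv2.undistortPoints(np.array([[[u,v]]],float),K,np.array([float(d['k1']),0,0,0]))[0,0]
    W=np.array(d['world_to_cam']); Rm=W[:3,:3]; c=-Rm.T@W[:3,3]
    r=Rm.T@np.array([p[0],-p[1],-1]); return c+r*(z-c[2])/r[2]
def w2px(d,P):
    W=np.array(d['world_to_cam']); q=W[:3,:3]@np.array(P)+W[:3,3]
    x,y=q[0]/-q[2],-q[1]/-q[2]; s=1+float(d['k1'])*(x*x+y*y)
    return d['fx']*x*s+d['cx'],d['fy']*y*s+d['cy']
def st():
    o=observe(); print({k:np.round(o[k],3) for k in('t','eef_pos','tool_rot','qpos','ft_force','finger_gap','grip_force')}); return o
E
python3 - <<'E'
from h import *
o=st()
for n in('scene','top'):
    d=grab(n,n+'0'); W=d['world_to_cam']; print(n,d['fx'],d['cx'],d['cy'],d['k1'],np.round(-W[:3,:3].T@W[:3,3],3))
E
```

```text
pics
{'t': np.float64(0.0), 'eef_pos': array([ 0.27 , -0.563,  0.23 ]), 'tool_rot': array([-3.14 ,  0.   ,  0.447]), 'qpos': array([ 1.061,  0.384,  0.016,  1.371, -0.006,  1.388, -0.046]), 'ft_force': array([0.265, 0.1  , 0.325]), 'finger_gap': np.float64(0.085), 'grip_force': np.float64(0.0)}
scene 463.84429295664603 278.8963422141787 208.7607198548104 -0.03266941671500016 [ 0.669 -0.491  1.134]
top 432.98054907003484 281.37668533335324 209.91615571506395 -0.0978576482281286 [0.394 0.016 1.096]
```

View pics/scene0.png

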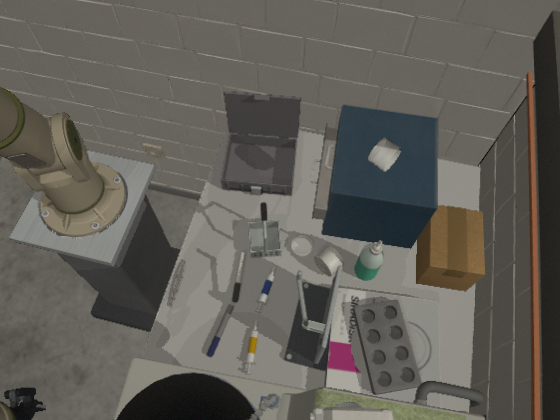

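View pics/top0.png

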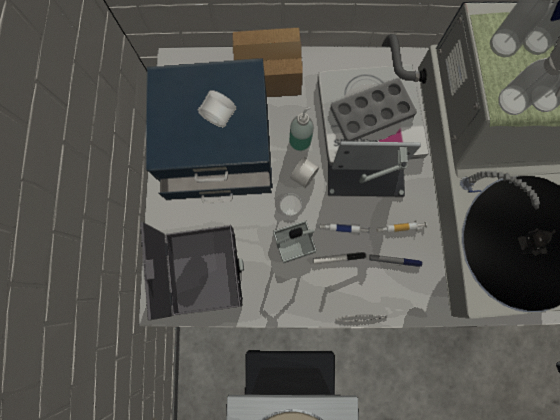

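Scene view: case upper-left at (258,165) with its lid open; basket (265,238); pens (239,277) and (221,330); syringes (266,288) and (252,347); hook stand (315,315). The top view shows the same, with items at (345,229), (403,228), (340,258) and (395,261).

```bash
python3 - <<'E'
from h import *
d=load('top0'); s=load('scene0')
for P in [(0,0,0),(.27,-.563,.23),(.5,0,0),(.5,-.3,0),(.5,.3,0)]: print(P,np.round(w2px(d,P)),np.round(w2px(s,P)))
for n,u,v,z in [('syrB',345,229,.0085),('syrY',403,228,.0085),('penK',340,258,.0085),('penB',395,261,.0085),('dish',290,205,.01),('cup',305,172,.03),('nip',360,320,.005)]: print(n,np.round(px2w(d,u,v,z),3))
for n,u,v,z in [('syrB',266,288,.0085),('syrY',252,347,.0085),('penK',239,277,.0085),('penB',221,330,.0085)]: print('s',n,np.round(px2w(s,u,v,z),3))
a=cv2.resize(d['img'][190:330,265:435],None,fx=4.2,fy=4.2,interpolation=cv2.INTER_CUBIC); cv2.imwrite('pics/c1.png',a)
a=cv2.resize(d['img'][210:330,135:300],None,fx=4.7,fy=4.7,interpolation=cv2.INTER_CUBIC); cv2.imwrite('pics/c2.png',a)
a=cv2.resize(d['img'][115:210,300:420],None,fx=6,fy=6,interpolation=cv2.INTER_CUBIC); cv2.imwrite('pics/c3.png',a)
E
```

```text
(0, 0, 0) [292. 460.] [ 83. 198.]
(0.27, -0.563, 0.23) [573. 354.] [ 42. 437.]
(0.5, 0, 0) [293. 253.] [255. 238.]
(0.5, -0.3, 0) [411. 253.] [222. 349.]
(0.5, 0.3, 0) [175. 252.] [281. 149.]
syrB [ 0.56  -0.132  0.008]
syrY [ 0.563 -0.281  0.008]
penK [ 0.486 -0.118  0.008]
penB [ 0.479 -0.257  0.008]
dish [0.622 0.008 0.01 ]
cup [ 0.704 -0.031  0.03 ]
nip [ 0.334 -0.166  0.005]
s syrB [ 0.565 -0.131  0.008]
s syrY [ 0.569 -0.28   0.008]
s penK [ 0.491 -0.119  0.008]
s penB [ 0.486 -0.259  0.008]
```

View pics/c1.png

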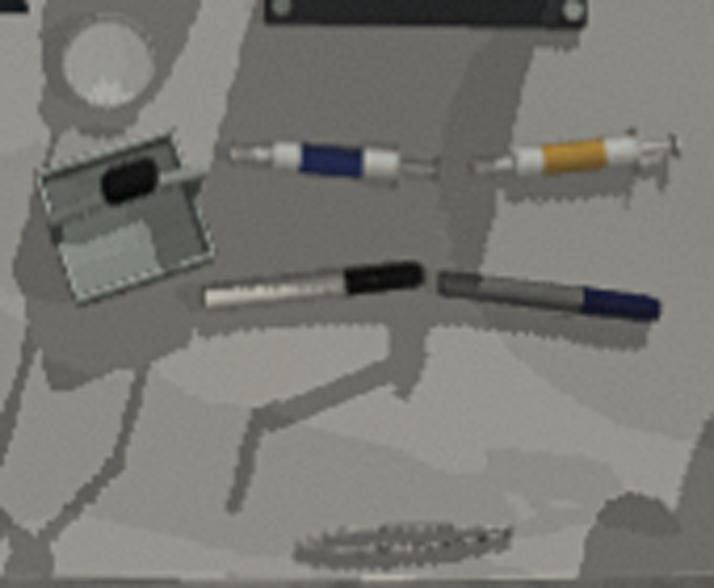

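View pics/c2.png

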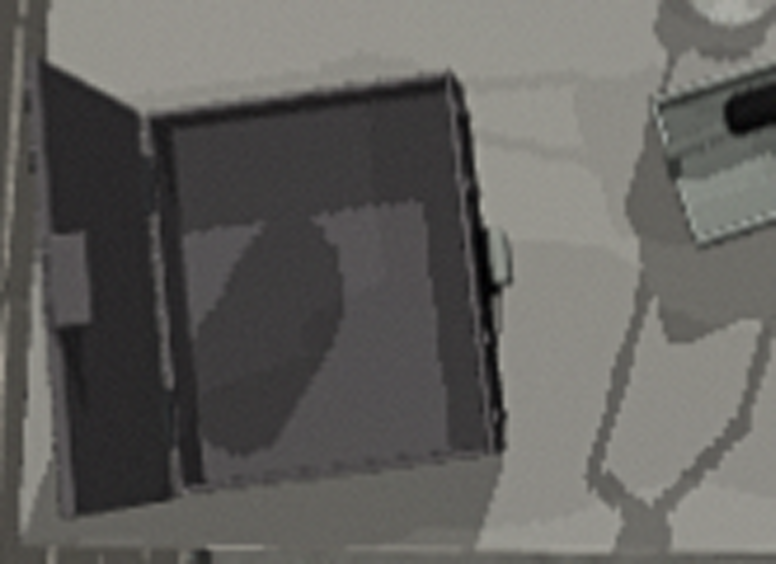

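View pics/c3.png

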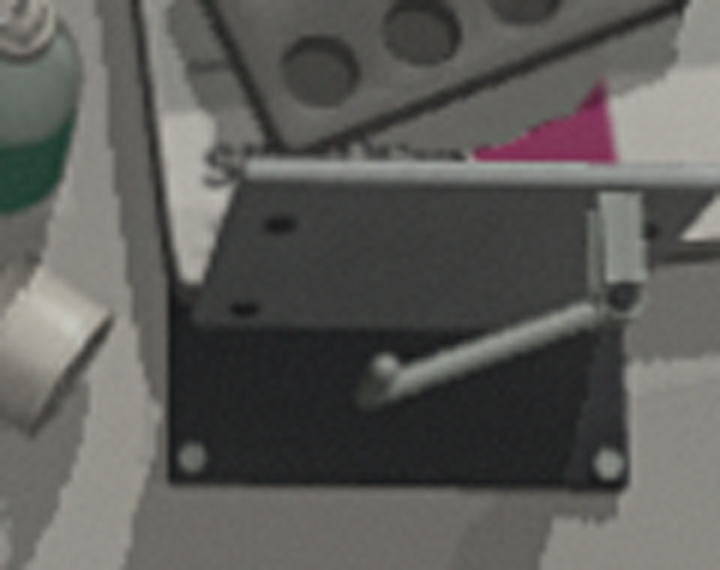

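Crops: c1 shows syringe ends (230,153)-(437,168) and (472,165)-(678,147), and pen ends (205,297)-(424,273) and (440,282)-(660,307). The basket rim corners are (38,177), (172,137), (213,257) and (78,300). c2 shows the case rim (150,115), (452,75), (500,452), (182,492). c3 shows the hook pin at (622,295) and the peg at (380,380), already swung out about 0.4 rad.

```bash
python3 - <<'E'
from h import *
d=load('top0')
c1=lambda x,y,z:px2w(d,265+x/4.2,190+y/4.2,z)[:2]
c2=lambda x,y,z:px2w(d,135+x/4.7,210+y/4.7,z)[:2]
c3=lambda x,y,z:px2w(d,300+x/6,115+y/6,z)[:2]
off=np.array([.0025,0])
for n,a,b in [('syrB',(230,153),(437,168)),('syrY',(472,165),(678,147)),('penK',(205,297),(424,273)),('penB',(440,282),(660,307))]:
    A,B=c1(*a,.0085)+off,c1(*b,.0085)+off; v=B-A
    print(n,'mid',np.round((A+B)/2,3),'len',round(np.hypot(*v),3),'ang',round(np.arctan2(v[1],v[0]),3))
print('bands',c1(332,160,.0085)+off,c1(575,156,.0085)+off)
r=[c1(*p,.04)+off for p in [(38,177),(172,137),(213,257),(78,300)]]
print('basket',np.round(r,3),np.mean(r,0),[round(np.hypot(*(r[i]-r[i-1])),3) for i in range(4)],[round(np.arctan2(*(r[i]-r[i-1])[::-1]),3) for i in range(4)],'tab',c1(130,180,.195)+off)
k=[c2(*p,.05)+off for p in [(150,115),(452,75),(500,452),(182,492)]]
print('case',np.round(k,3),np.mean(k,0),[round(np.hypot(*(k[i]-k[i-1])),3) for i in range(4)],[round(np.arctan2(*(k[i]-k[i-1])[::-1]),3) for i in range(4)])
print('pin',c3(622,295,.185)+off,'tipbase',c3(370,395,.18)+off,'tiptop',c3(385,362,.22)+off)
print('plate',c3(245,165,.195)+off,c3(720,175,.195)+off,'baseplate',c3(170,485,.006)+off,c3(627,485,.006)+off)
E
```

```text
syrB mid [ 0.565 -0.131] len 0.126 ang -1.641
syrY mid [ 0.568 -0.279] len 0.128 ang -1.483
penK mid [ 0.489 -0.118] len 0.132 ang -1.461
penB mid [ 0.483 -0.26 ] len 0.134 ang -1.685
bands [ 0.56484468 -0.13000608] [ 0.56758297 -0.27845446]
basket [[ 0.549  0.047]
 [ 0.573 -0.032]
 [ 0.503 -0.055]
 [ 0.477  0.023]] [ 0.52571382 -0.0042399 ] [np.float64(0.076), np.float64(0.082), np.float64(0.074), np.float64(0.082)] [np.float64(0.32), np.float64(-1.274), np.float64(-2.821), np.float64(1.882)] tab [ 0.52550058 -0.00362751]
case [[0.541 0.311]
 [0.563 0.152]
 [0.37  0.123]
 [0.348 0.284]] [0.45524097 0.21744033] [np.float64(0.195), np.float64(0.16), np.float64(0.195), np.float64(0.163)] [np.float64(0.134), np.float64(-1.433), np.float64(-2.991), np.float64(1.707)]
pin [ 0.68019696 -0.2417298 ] tipbase [ 0.64300155 -0.14810826] tiptop [ 0.64420305 -0.14661804]
plate [ 0.72586525 -0.10250685] [ 0.72353121 -0.27812685] baseplate [ 0.6494248  -0.09155561] [ 0.65023766 -0.28996187]
```

```bash
cat >> h.py <<'E'
def plan(wps,start=None):
    "wps: (x,y,z,yaw) tool down; prints shift+rotvec for each call, chained"
    if start is None:
        o=observe(); p=np.array(o['eef_pos']); r=R.from_euler('xyz',o['tool_rot'])
    else: p=np.array(start[:3]); r=R.from_euler('xyz',[np.pi,0,start[3]])
    for w in wps:
        r2=R.from_euler('xyz',[np.pi,0,w[3]])
        print(w,'->',np.round(r.inv().apply(np.array(w[:3])-p),3),np.round((r.inv()*r2).as_rotvec(),3))
        p,r=np.array(w[:3]),r2
E
python3 - <<'E'
from h import *
plan([(.483,-.26,.13,1.457),(.483,-.26,.003,1.457),(.483,-.26,.25,1.457),(.517,.226,.25,1.71),(.517,.226,.012,1.71),(.517,.226,.25,1.71)])
E
```

```text
(0.483, -0.26, 0.13, 1.457) -> [ 0.323 -0.181  0.101] [-2.00e-03 -1.00e-03 -1.01e+00]
(0.483, -0.26, 0.003, 1.457) -> [ 0.    -0.     0.127] [0. 0. 0.]
(0.483, -0.26, 0.25, 1.457) -> [ 0.     0.    -0.247] [0. 0. 0.]
(0.517, 0.226, 0.25, 1.71) -> [ 0.487 -0.021 -0.   ] [ 0.     0.    -0.253]
(0.517, 0.226, 0.012, 1.71) -> [ 0.    -0.     0.238] [0. 0. 0.]
(0.517, 0.226, 0.25, 1.71) -> [ 0.     0.    -0.238] [0. 0. 0.]
```

Request:
move_arm(
  motion=[
    [[0.16,-0.09,0.05,0,0,-0.3,0.05],[0.323,-0.181,0.101,0,0,-1.01,0.05],[0.323,-0.181,0.101,0,0,-1.01,0.05],[0.323,-0.181,0.101,0,0,-1.01,0.05],[0.323,-0.181,0.101,0,0,-1.01,0.05],[0.323,-0.181,0.101,0,0,-1.01,0.05],[0.323,-0.181,0.101,0,0,-1.01,0.05],[0.323,-0.181,0.101,0,0,-1.01,0.05],[0.323,-0.181,0.101,0,0,-1.01,0.05],[0.323,-0.181,0.101,0,0,-1.01,0.05]],
  ],
  grip_force=30,
)

```text
t: 0.93
eef_pos: [0.4862, -0.2523, 0.1284]
tool_rot: [-3.141, -0.005, 1.467]
ft_force: [-0.5, 1.1, -0.7]
finger_gap: 0.0501
grip_force: 0.0
```

```bash
python3 - <<'E'
from h import *
d=grab('wrist','w1'); o=st()
plan([(.483,-.26,.13,1.457)])
for P in [(.483,-.26,.0085),(.489,-.118,.0085)]: print(np.round(w2px(d,P)))
E
```

```text
{'t': np.float64(0.983), 'eef_pos': array([ 0.486, -0.254,  0.129]), 'tool_rot': array([-3.14 , -0.004,  1.466]), 'qpos': array([ 0.697,  0.316, -0.329,  1.712,  0.107,  1.135,  0.233]), 'ft_force': array([ 0.352,  0.087, -0.899]), 'finger_gap': np.float64(0.05), 'grip_force': np.float64(0.0)}
(0.483, -0.26, 0.13, 1.457) -> [-0.007 -0.002 -0.001] [-0.001 -0.004  0.009]
[278. 211.]
[265.   9.]
```

View pics/w1.png

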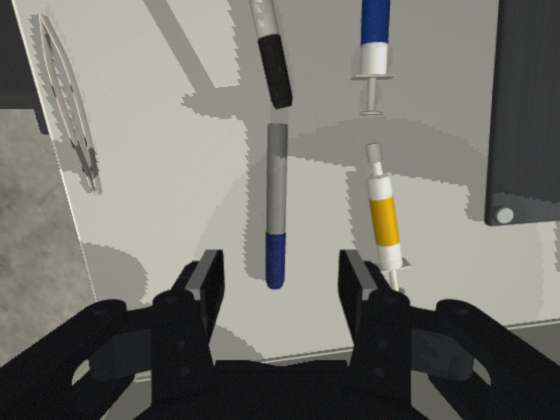

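The pen lies at (277,207) in the wrist view, against a prediction of (278,211), so the calibration holds. Descending to grasp.

Request:
move_arm(
  motion=[
    [[0,0,0.03,0,0,0,0.05],[0,0,0.06,0,0,0,0.05],[0,0,0.09,0,0,0,0.05],[0,0,0.11,0,0,0,0.05],[0,0,0.12,0,0,0,0.05],[0,0,0.126,0,0,0,0.05],[0,0,0.126,0,0,0,0.05],[0,0,0.126,0,0,0,0.0],[0,0,0.126,0,0,0,0.0],[0,0,0.126,0,0,0,0.0]],
  ],
)

```text
t: 1.82
eef_pos: [0.4841, -0.2613, 0.0057]
tool_rot: [3.139, 0.001, 1.457]
ft_force: [0.3, -0.2, 4.4]
finger_gap: 0.0143
grip_force: 20.4
```

Request:
move_arm(
  motion=[
    [[0,0,0,0,0,0,0],[0,0,0,0,0,0,0],[0,0,0,0,0,0,0],[0,0,-0.02,0,0,0,0],[0,0,-0.05,0,0,0,0],[0,0,-0.09,0,0,0,0],[0,0,-0.13,0,0,0,0],[0,0,-0.17,0,0,0,0],[0,0,-0.21,0,0,0,0],[0,0,-0.247,0,0,0,0]],
  ],
)

```text
t: 2.65
eef_pos: [0.483, -0.2606, 0.2544]
tool_rot: [3.14, 0.001, 1.457]
ft_force: [0.5, -0.9, 0.4]
finger_gap: 0.0139
grip_force: 30.7
```

Request:
move_arm(
  motion=[
    [[0.02,0,0,0,0,0,0],[0.055,-0.001,0,0,0,-0.03,0],[0.095,-0.002,0,0,0,-0.06,0],[0.135,-0.005,0,0,0,-0.09,0],[0.175,-0.008,0,0,0,-0.12,0],[0.215,-0.01,0,0,0,-0.15,0],[0.255,-0.012,0,0,0,-0.18,0],[0.295,-0.014,0,0,0,-0.21,0],[0.335,-0.016,0,0,0,-0.23,0],[0.375,-0.018,0,0,0,-0.253,0]],
  ],
)

```text
t: 3.48
eef_pos: [0.5076, 0.1156, 0.252]
tool_rot: [3.14, 0.0, 1.711]
ft_force: [1.1, 0.4, -1.1]
finger_gap: 0.014
grip_force: 30.7
```

```bash
python3 - <<'E'
from h import *
st(); plan([(.517,.226,.25,1.71),(.517,.226,.012,1.71)])
E
```

```text
{'t': np.float64(3.483), 'eef_pos': array([0.508, 0.116, 0.252]), 'tool_rot': array([3.14 , 0.   , 1.711]), 'qpos': array([ 0.264,  0.198, -0.634,  1.599,  0.12 ,  1.383, -0.243]), 'ft_force': array([ 1.063,  0.392, -1.129]), 'finger_gap': np.float64(0.014), 'grip_force': np.float64(30.664)}
(0.517, 0.226, 0.25, 1.71) -> [0.108 0.025 0.002] [0.001 0.    0.001]
(0.517, 0.226, 0.012, 1.71) -> [ 0.    -0.     0.238] [0. 0. 0.]
```

Request:
move_arm(
  motion=[
    [[0.04,0.01,0,0,0,0,0],[0.08,0.02,0.01,0,0,0,0],[0.108,0.025,0.03,0,0,0,0],[0.108,0.025,0.07,0,0,0,0],[0.108,0.025,0.11,0,0,0,0],[0.108,0.025,0.15,0,0,0,0],[0.108,0.025,0.18,0,0,0,0],[0.108,0.025,0.2,0,0,0,0],[0.108,0.025,0.22,0,0,0,0],[0.108,0.025,0.236,0,0,0,0]],
  ],
)

```text
t: 4.32
eef_pos: [0.5171, 0.2238, 0.0138]
tool_rot: [-3.14, 0.0, 1.71]
ft_force: [-0.2, -0.8, 0.1]
finger_gap: 0.0139
grip_force: 30.7
```

Request:
move_arm(
  motion=[
    [[0,0,0.002,0,0,0,0],[0,0,0.002,0,0,0,0.03],[0,0,0.002,0,0,0,0.03],[0,0,0,0,0,0,0.03],[0,0,-0.03,0,0,0,0.03],[0,0,-0.07,0,0,0,0.03],[0,0,-0.11,0,0,0,0.03],[0,0,-0.15,0,0,0,0.03],[0,0,-0.19,0,0,0,0.03],[0,0,-0.238,0,0,0,0.03]],
  ],
)

```text
t: 5.15
eef_pos: [0.5173, 0.2244, 0.2507]
tool_rot: [3.139, -0.0, 1.71]
ft_force: [2.2, 0.9, 0.2]
finger_gap: 0.0303
grip_force: 0.0
```

```bash
python3 - <<'E'
from h import *
st(); a=grab('top','t2')['img']; b=load('top0')['img']
m=cv2.absdiff(a,b).max(2)>40; n,l,s,c=cv2.connectedComponentsWithStats(m.astype('uint8')); print([(x[:5].tolist()) for x in s[1:] if x[4]>25])
cv2.imwrite('pics/t2c.png',cv2.resize(a[120:330,135:435],None,fx=2.6,fy=2.6,interpolation=cv2.INTER_CUBIC))
# next: penK -> slot -21
plan([(.489,-.118,.25,1.68),(.489,-.118,.003,1.68),(.489,-.118,.25,1.68),(.476,.220,.25,1.71),(.476,.220,.012,1.71)])
E
```

```text
{'t': np.float64(5.15), 'eef_pos': array([0.517, 0.224, 0.251]), 'tool_rot': array([ 3.139, -0.   ,  1.71 ]), 'qpos': array([ 0.078,  0.312, -0.689,  1.489,  0.2  ,  1.41 , -0.48 ]), 'ft_force': array([2.187, 0.861, 0.173]), 'finger_gap': np.float64(0.03), 'grip_force': np.float64(0.0)}
[[87, 133, 57, 67, 1530], [127, 139, 21, 30, 152], [65, 157, 23, 47, 553], [112, 164, 6, 20, 59], [142, 172, 44, 61, 1408], [49, 175, 9, 25, 119], [58, 179, 25, 65, 715], [94, 187, 121, 136, 6239], [82, 222, 14, 27, 162], [210, 240, 20, 8, 90], [378, 256, 44, 11, 225], [139, 284, 7, 39, 154], [133, 306, 2, 18, 30], [236, 318, 9, 10, 47], [167, 327, 6, 10, 34], [175, 327, 6, 59, 209], [204, 336, 35, 46, 433], [227, 349, 62, 48, 1416], [171, 367, 2, 25, 29], [243, 397, 69, 23, 867], [228, 398, 12, 9, 40], [228, 408, 11, 6, 29], [229, 414, 15, 6, 29]]
(0.489, -0.118, 0.25, 1.68) -> [-0.337 -0.079  0.008] [ 0.014 -0.003  0.03 ]
(0.489, -0.118, 0.003, 1.68) -> [ 0.    -0.     0.247] [0. 0. 0.]
(0.489, -0.118, 0.25, 1.68) -> [ 0.     0.    -0.247] [0. 0. 0.]
(0.476, 0.22, 0.25, 1.71) -> [0.337 0.024 0.   ] [ 0.    0.   -0.03]
(0.476, 0.22, 0.012, 1.71) -> [ 0.    -0.     0.238] [0. 0. 0.]
```

View pics/t2c.png

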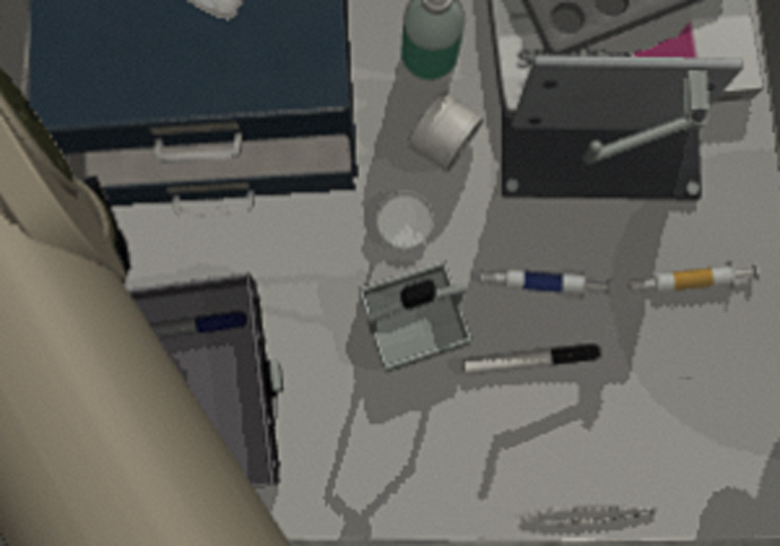

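Blue pen is in the case at (220,322) and the other items haven't moved. Next the black-capped pen.

Request:
move_arm(
  motion=[
    [[-0.04,-0.009,0,0,0,0,0.05],[-0.08,-0.019,0,0,0,0,0.05],[-0.12,-0.028,0,0,0,0.01,0.05],[-0.16,-0.037,0,0,0,0.02,0.05],[-0.2,-0.047,0,0,0,0.03,0.05],[-0.24,-0.056,0,0,0,0.03,0.05],[-0.28,-0.066,0,0,0,0.03,0.05],[-0.32,-0.075,0.02,0,0,0.03,0.05],[-0.338,-0.079,0.06,0,0,0.03,0.05],[-0.338,-0.079,0.1,0,0,0.03,0.05]],
  ],
)

```text
t: 6.03
eef_pos: [0.4874, -0.1276, 0.1523]
tool_rot: [3.135, 0.005, 1.672]
ft_force: [1.0, -0.2, -0.1]
finger_gap: 0.0499
grip_force: 0.0
```

Request:
move_arm(
  motion=[
    [[0,0,0.03,0,0,0,0.05],[0,0,0.06,0,0,0,0.05],[0,0,0.09,0,0,0,0.05],[0,0,0.12,0,0,0,0.05],[0,0,0.14,0,0,0,0.05],[0,0,0.147,0,0,0,0.05],[0,0,0.147,0,0,0,0.05],[0,0,0.147,0,0,0,0.0],[0,0,0.147,0,0,0,0.0],[0,0,0.147,0,0,0,0.0]],
  ],
)

```text
t: 6.87
eef_pos: [0.4877, -0.1216, 0.0051]
tool_rot: [3.139, 0.001, 1.68]
ft_force: [0.2, -0.5, 7.1]
finger_gap: 0.0145
grip_force: 22.0
```

Request:
move_arm(
  motion=[
    [[0,0,0,0,0,0,0],[0,0,0,0,0,0,0],[0,0,0,0,0,0,0],[0,0,-0.02,0,0,0,0],[0,0,-0.05,0,0,0,0],[0,0,-0.09,0,0,0,0],[0,0,-0.13,0,0,0,0],[0,0,-0.17,0,0,0,0],[0,0,-0.21,0,0,0,0],[0,0,-0.247,0,0,0,0]],
  ],
)

```text
t: 7.7
eef_pos: [0.4862, -0.121, 0.2539]
tool_rot: [3.139, 0.001, 1.68]
ft_force: [0.9, -0.8, 0.1]
finger_gap: 0.0142
grip_force: 30.1
```

```bash
python3 - <<'E'
from h import *
st(); plan([(.476,.220,.25,1.71),(.476,.220,.012,1.71)])
E
```

```text
{'t': np.float64(7.7), 'eef_pos': array([ 0.486, -0.121,  0.254]), 'tool_rot': array([3.139e+00, 1.000e-03, 1.680e+00]), 'qpos': array([ 0.61 ,  0.131, -0.473,  1.65 ,  0.061,  1.373,  0.238]), 'ft_force': array([ 0.873, -0.76 ,  0.098]), 'finger_gap': np.float64(0.014), 'grip_force': np.float64(30.063)}
(0.476, 0.22, 0.25, 1.71) -> [0.34  0.027 0.003] [ 0.002  0.001 -0.03 ]
(0.476, 0.22, 0.012, 1.71) -> [ 0.    -0.     0.238] [0. 0. 0.]
```

Request:
move_arm(
  motion=[
    [[0.03,0.002,0,0,0,0,0],[0.07,0.005,0,0,0,0,0],[0.11,0.009,0,0,0,-0.01,0],[0.15,0.012,0,0,0,-0.02,0],[0.19,0.015,0,0,0,-0.03,0],[0.23,0.018,0,0,0,-0.03,0],[0.27,0.021,0,0,0,-0.03,0],[0.31,0.025,0.01,0,0,-0.03,0],[0.336,0.027,0.03,0,0,-0.03,0],[0.336,0.027,0.06,0,0,-0.03,0]],
  ],
)

```text
t: 8.53
eef_pos: [0.476, 0.224, 0.1932]
tool_rot: [3.135, -0.005, 1.719]
ft_force: [0.3, 0.3, -1.0]
finger_gap: 0.0139
grip_force: 30.1
```

Request:
move_arm(
  motion=[
    [[0,0,0.03,0,0,0,0],[0,0,0.06,0,0,0,0],[0,0,0.09,0,0,0,0],[0,0,0.12,0,0,0,0],[0,0,0.15,0,0,0,0],[0,0,0.17,0,0,0,0],[0,0,0.18,0,0,0,0],[0,0,0.18,0,0,0,0],[0,0,0.18,0,0,0,0.03],[0,0,0.18,0,0,0,0.03]],
  ],
)

```text
t: 9.37
eef_pos: [0.4775, 0.2161, 0.0115]
tool_rot: [3.14, -0.0, 1.71]
ft_force: [-0.0, -0.5, -0.4]
finger_gap: 0.0299
grip_force: 0.0
```

Request:
move_arm(
  motion=[
    [[0,0,0,0,0,0,0.03],[0,0,-0.02,0,0,0,0.03],[0,0,-0.05,0,0,0,0.03],[0,0,-0.09,0,0,0,0.03],[0,0,-0.13,0,0,0,0.03],[0,0,-0.17,0,0,0,0.03],[0,0,-0.21,0,0,0,0.03],[-0.03,0.0,-0.238,0,0,0,0.03],[-0.07,0,-0.238,0,0,0,0.03],[-0.1,0,-0.238,0,0,0,0.03]],
  ],
)

```text
t: 10.2
eef_pos: [0.4918, 0.1152, 0.2516]
tool_rot: [3.135, 0.001, 1.71]
ft_force: [0.7, -0.1, -1.2]
finger_gap: 0.0301
grip_force: 0.0
```

```bash
python3 - <<'E'
from h import *
st(); a=grab('top','t3')['img']; b=load('top0')['img']
m=cv2.absdiff(a,b).max(2)>40; n,l,s,c=cv2.connectedComponentsWithStats(m.astype('uint8')); print([(x[:5].tolist()) for x in s[1:] if x[4]>25 and x[0]>250])
plan([(.565,-.131,.25,1.50),(.565,-.131,.003,1.50),(.565,-.131,.25,1.5),(.434,.214,.25,1.71)])
E
```

```text
{'t': np.float64(10.2), 'eef_pos': array([0.492, 0.115, 0.252]), 'tool_rot': array([3.135e+00, 1.000e-03, 1.710e+00]), 'qpos': array([ 0.325,  0.164, -0.694,  1.639,  0.109,  1.371, -0.243]), 'ft_force': array([ 0.734, -0.062, -1.189]), 'finger_gap': np.float64(0.03), 'grip_force': np.float64(0.0)}
[[347, 252, 19, 8, 119], [369, 255, 53, 12, 269], [314, 258, 22, 5, 59], [265, 283, 16, 35, 263], [277, 314, 11, 14, 97], [260, 317, 7, 10, 26], [556, 362, 4, 11, 27]]
(0.565, -0.131, 0.25, 1.5) -> [-0.246  0.041  0.001] [0.004 0.004 0.201]
(0.565, -0.131, 0.003, 1.5) -> [ 0.    -0.     0.247] [0. 0. 0.]
(0.565, -0.131, 0.25, 1.5) -> [ 0.     0.    -0.247] [0. 0. 0.]
(0.434, 0.214, 0.25, 1.71) -> [ 0.335 -0.155 -0.   ] [ 0.    0.   -0.21]
```

Request:
move_arm(
  motion=[
    [[-0.03,0.005,0,0,0,0.03,0.05],[-0.065,0.011,0,0,0,0.06,0.05],[-0.1,0.017,0,0,0,0.09,0.05],[-0.14,0.023,0,0,0,0.12,0.05],[-0.18,0.03,0,0,0,0.15,0.05],[-0.22,0.037,0,0,0,0.18,0.05],[-0.245,0.041,0,0,0,0.21,0.05],[-0.245,0.041,0,0,0,0.21,0.05],[-0.245,0.041,0.03,0,0,0.21,0.05],[-0.245,0.041,0.07,0,0,0.21,0.05]],
  ],
)

```text
t: 11.08
eef_pos: [0.5678, -0.1207, 0.1818]
tool_rot: [3.133, 0.001, 1.499]
ft_force: [0.7, 0.1, -0.6]
finger_gap: 0.0494
grip_force: 0.0
```

Request:
move_arm(
  motion=[
    [[0,0,0.04,0,0,0,0.05],[0,0,0.08,0,0,0,0.05],[0,0,0.12,0,0,0,0.05],[0,0,0.15,0,0,0,0.05],[0,0,0.17,0,0,0,0.05],[0,0,0.177,0,0,0,0.05],[0,0,0.177,0,0,0,0.05],[0,0,0.177,0,0,0,0.0],[0,0,0.177,0,0,0,0.0],[0,0,0.177,0,0,0,0.0]],
  ],
)

```text
t: 11.92
eef_pos: [0.5668, -0.1205, 0.0037]
tool_rot: [3.138, 0.001, 1.5]
ft_force: [-0.3, -0.3, 3.5]
finger_gap: 0.0194
grip_force: 29.0
```

Request:
move_arm(
  motion=[
    [[0,0,0,0,0,0,0],[0,0,0,0,0,0,0],[0,0,0,0,0,0,0],[0,0,-0.02,0,0,0,0],[0,0,-0.05,0,0,0,0],[0,0,-0.09,0,0,0,0],[0,0,-0.13,0,0,0,0],[0,0,-0.17,0,0,0,0],[0,0,-0.21,0,0,0,0],[0,0,-0.247,0,0,0,0]],
  ],
)

```text
t: 12.75
eef_pos: [0.565, -0.1201, 0.2521]
tool_rot: [3.139, 0.001, 1.5]
ft_force: [1.0, 0.6, 0.1]
finger_gap: 0.0194
grip_force: 29.4
```

```bash
python3 - <<'E'
from h import *
st(); plan([(.434,.214,.25,1.71),(.434,.214,.012,1.71)])
E
```

```text
{'t': np.float64(12.75), 'eef_pos': array([ 0.565, -0.12 ,  0.252]), 'tool_rot': array([3.139e+00, 1.000e-03, 1.500e+00]), 'qpos': array([ 0.553,  0.312, -0.512,  1.455,  0.154,  1.411, -0.033]), 'ft_force': array([1.023, 0.631, 0.058]), 'finger_gap': np.float64(0.019), 'grip_force': np.float64(29.418)}
(0.434, 0.214, 0.25, 1.71) -> [ 0.324 -0.154  0.001] [ 0.003  0.001 -0.21 ]
(0.434, 0.214, 0.012, 1.71) -> [ 0.    -0.     0.238] [0. 0. 0.]
```

Request:
move_arm(
  motion=[
    [[0.03,-0.014,0,0,0,-0.02,0],[0.065,-0.03,0,0,0,-0.05,0],[0.1,-0.046,0,0,0,-0.08,0],[0.135,-0.062,0,0,0,-0.11,0],[0.17,-0.078,0,0,0,-0.14,0],[0.205,-0.094,0,0,0,-0.17,0],[0.24,-0.11,0,0,0,-0.2,0],[0.275,-0.126,0,0,0,-0.21,0],[0.31,-0.142,0,0,0,-0.21,0],[0.335,-0.154,0.01,0,0,-0.21,0]],
  ],
)

```text
t: 13.58
eef_pos: [0.4341, 0.2288, 0.2411]
tool_rot: [3.136, -0.001, 1.713]
ft_force: [1.2, 1.1, -1.2]
finger_gap: 0.0195
grip_force: 29.4
```

Request:
move_arm(
  motion=[
    [[0,0,0.03,0,0,0,0],[0,0,0.07,0,0,0,0],[0,0,0.11,0,0,0,0],[0,0,0.15,0,0,0,0],[0,0,0.18,0,0,0,0],[0,0,0.21,0,0,0,0],[0,0,0.229,0,0,0,0],[0,0,0.229,0,0,0,0],[0,0,0.229,0,0,0,0.034],[0,0,0.229,0,0,0,0.034]],
  ],
)

```text
t: 14.42
eef_pos: [0.436, 0.2252, 0.0108]
tool_rot: [3.14, -0.0, 1.71]
ft_force: [-0.2, 0.3, 0.2]
finger_gap: 0.0339
grip_force: 0.0
```

Request:
move_arm(
  motion=[
    [[0,0,0,0,0,0,0.034],[0,0,-0.02,0,0,0,0.034],[0,0,-0.06,0,0,0,0.034],[0,0,-0.1,0,0,0,0.034],[0,0,-0.14,0,0,0,0.034],[0,0,-0.18,0,0,0,0.034],[-0.02,0,-0.215,0,0,0,0.034],[-0.05,0.0,-0.238,0,0,0,0.034],[-0.07,0,-0.238,0,0,0,0.034],[-0.07,0,-0.238,0,0,0,0.034]],
  ],
)

```text
t: 15.25
eef_pos: [0.4469, 0.1512, 0.2502]
tool_rot: [3.136, 0.003, 1.704]
ft_force: [0.8, 0.2, -0.6]
finger_gap: 0.0337
grip_force: 0.0
```

```bash
python3 - <<'E'
from h import *
st(); a=grab('top','t4')['img']; b=load('top0')['img']
m=cv2.absdiff(a,b).max(2)>40; n,l,s,c=cv2.connectedComponentsWithStats(m.astype('uint8')); print([(x[:5].tolist()) for x in s[1:] if x[4]>25 and x[0]>250])
plan([(.568,-.279,.25,1.66),(.568,-.279,.003,1.66),(.568,-.279,.25,1.66),(.393,.208,.25,1.71)])
E
```

```text
{'t': np.float64(15.25), 'eef_pos': array([0.447, 0.151, 0.25 ]), 'tool_rot': array([3.136e+00, 3.000e-03, 1.704e+00]), 'qpos': array([ 0.318,  0.086, -0.751,  1.717,  0.064,  1.358, -0.312]), 'ft_force': array([ 0.811,  0.161, -0.598]), 'finger_gap': np.float64(0.034), 'grip_force': np.float64(0.0)}
[[330, 224, 6, 5, 28], [336, 224, 15, 8, 97], [352, 226, 8, 5, 32], [347, 252, 19, 8, 118], [370, 255, 52, 12, 247], [314, 258, 25, 5, 64], [274, 415, 8, 5, 27]]
(0.568, -0.279, 0.25, 1.66) -> [-0.445  0.063 -0.   ] [0.004 0.001 0.045]
(0.568, -0.279, 0.003, 1.66) -> [ 0.    -0.     0.247] [0. 0. 0.]
(0.568, -0.279, 0.25, 1.66) -> [ 0.     0.    -0.247] [0. 0. 0.]
(0.393, 0.208, 0.25, 1.71) -> [ 0.501 -0.131 -0.   ] [ 0.    0.   -0.05]
```

Request:
move_arm(
  motion=[
    [[-0.03,0.004,0,0,0,0,0.05],[-0.07,0.01,0,0,0,0.01,0.05],[-0.11,0.016,0,0,0,0.02,0.05],[-0.15,0.021,0,0,0,0.03,0.05],[-0.19,0.027,0,0,0,0.04,0.05],[-0.23,0.033,0,0,0,0.045,0.05],[-0.27,0.038,0,0,0,0.045,0.05],[-0.31,0.044,0,0,0,0.045,0.05],[-0.35,0.05,0,0,0,0.045,0.05],[-0.39,0.055,0,0,0,0.045,0.05]],
  ],
)

```text
t: 16.13
eef_pos: [0.5541, -0.2236, 0.2476]
tool_rot: [3.141, -0.0, 1.667]
ft_force: [0.8, 0.7, -0.1]
finger_gap: 0.0499
grip_force: 0.0
```

Request:
move_arm(
  motion=[
    [[-0.03,0.005,0,0,0,0,0.05],[-0.057,0.005,0.02,0,0,0,0.05],[-0.057,0.005,0.06,0,0,0,0.05],[-0.057,0.005,0.1,0,0,0,0.05],[-0.057,0.005,0.13,0,0,0,0.05],[-0.057,0.005,0.16,0,0,0,0.05],[-0.057,0.005,0.16,0,0,0,0.05],[-0.057,0.005,0.16,0,0,0,0.05],[-0.057,0.005,0.16,0,0,0,0.05],[-0.057,0.005,0.16,0,0,0,0.05]],
  ],
)

```text
t: 16.97
eef_pos: [0.5656, -0.2796, 0.0903]
tool_rot: [3.138, 0.002, 1.665]
ft_force: [-1.0, 0.7, 0.7]
finger_gap: 0.0498
grip_force: 0.0
```

```bash
python3 - <<'E'
from h import *
st(); plan([(.568,-.279,.003,1.66),(.568,-.279,.25,1.66),(.393,.208,.25,1.71)])
a=grab('top','t5')['img']; b=load('top0')['img']
hsv=lambda i:cv2.inRange(cv2.cvtColor(i,cv2.COLOR_BGR2HSV),(12,120,90),(30,255,255))
for i in(a,b):
    y,x=np.nonzero(hsv(i)[200:260,330:440]); print(x.mean()+330,y.mean()+200,len(x))
E
```

```text
{'t': np.float64(16.967), 'eef_pos': array([ 0.566, -0.28 ,  0.09 ]), 'tool_rot': array([3.138e+00, 2.000e-03, 1.665e+00]), 'qpos': array([ 0.708,  0.528, -0.415,  1.522,  0.226,  1.135,  0.343]), 'ft_force': array([-0.974,  0.7  ,  0.716]), 'finger_gap': np.float64(0.05), 'grip_force': np.float64(0.0)}
(0.568, -0.279, 0.003, 1.66) -> [0.001 0.002 0.087] [0.004 0.002 0.005]
(0.568, -0.279, 0.25, 1.66) -> [ 0.     0.    -0.247] [0. 0. 0.]
(0.393, 0.208, 0.25, 1.71) -> [ 0.501 -0.131 -0.   ] [ 0.    0.   -0.05]
401.3888888888889 226.8 90
401.314606741573 226.8314606741573 89
```

Request:
move_arm(
  motion=[
    [[0,0.002,0.03,0,0,0,0.05],[0,0.002,0.06,0,0,0,0.05],[0,0.002,0.08,0,0,0,0.05],[0,0.002,0.086,0,0,0,0.05],[0,0.002,0.086,0,0,0,0.05],[0,0.002,0.086,0,0,0,0],[0,0.002,0.086,0,0,0,0],[0,0.002,0.086,0,0,0,0],[0,0.002,0.086,0,0,0,0],[0,0.002,0.086,0,0,0,0.0]],
  ],
)

```text
t: 17.85
eef_pos: [0.5673, -0.2799, 0.0038]
tool_rot: [3.138, 0.002, 1.665]
ft_force: [-0.9, 0.2, 8.7]
finger_gap: 0.0218
grip_force: 29.3
```

Request:
move_arm(
  motion=[
    [[0,0,0,0,0,0,0],[0,0,-0.02,0,0,0,0],[0,0,-0.05,0,0,0,0],[0,0,-0.09,0,0,0,0],[0,0,-0.13,0,0,0,0],[0,0,-0.17,0,0,0,0],[0,0,-0.21,0,0,0,0],[0.01,0,-0.247,0,0,0,0],[0.04,-0.01,-0.247,0,0,0,0],[0.08,-0.02,-0.247,0,0,0,0]],
  ],
)

```text
t: 18.68
eef_pos: [0.5394, -0.2041, 0.252]
tool_rot: [3.135, 0.004, 1.66]
ft_force: [0.7, 1.2, -1.5]
finger_gap: 0.0222
grip_force: 29.5
```

Request:
move_arm(
  motion=[
    [[0.04,-0.01,0,0,0,0,0],[0.08,-0.021,0,0,0,0,0],[0.12,-0.032,0,0,0,0,0],[0.16,-0.042,0,0,0,-0.01,0],[0.2,-0.053,0,0,0,-0.02,0],[0.24,-0.063,0,0,0,-0.03,0],[0.28,-0.074,0,0,0,-0.04,0],[0.32,-0.084,0,0,0,-0.045,0],[0.35,-0.092,0,0,0,-0.045,0],[0.35,-0.092,0,0,0,-0.045,0]],
  ],
)

```text
t: 19.52
eef_pos: [0.4111, 0.1455, 0.2499]
tool_rot: [3.138, -0.0, 1.72]
ft_force: [0.0, 0.3, -0.5]
finger_gap: 0.0216
grip_force: 29.5
```

```bash
python3 - <<'E'
from h import *
st(); plan([(.393,.208,.25,1.71)])
d=grab('scene','s5'); cv2.imwrite('pics/s5c.png',cv2.resize(d['img'][60:300,180:360],None,fx=2.5,fy=2.5,interpolation=cv2.INTER_CUBIC))
E
```

```text
{'t': np.float64(19.517), 'eef_pos': array([0.411, 0.145, 0.25 ]), 'tool_rot': array([ 3.138, -0.   ,  1.72 ]), 'qpos': array([ 0.377, -0.012, -0.772,  1.794, -0.008,  1.353, -0.244]), 'ft_force': array([ 0.011,  0.262, -0.543]), 'finger_gap': np.float64(0.022), 'grip_force': np.float64(29.538)}
(0.393, 0.208, 0.25, 1.71) -> [ 0.065 -0.009 -0.   ] [ 0.003 -0.     0.01 ]
```

View pics/s5c.png

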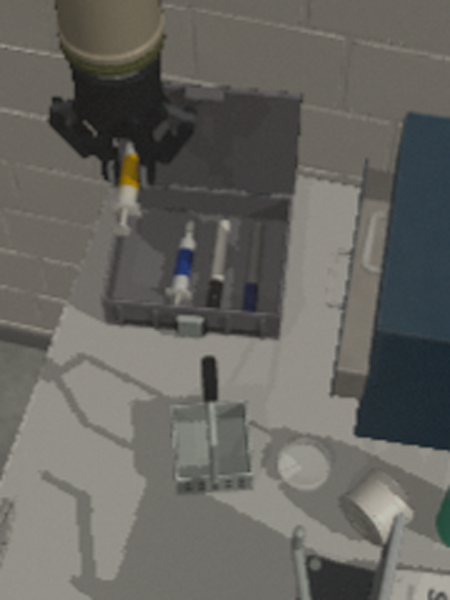

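Three items lie side by side in the case at (183,265), (218,265) and (252,268). The yellow syringe is held above the free slot on the left.

Request:
move_arm(
  motion=[
    [[0.03,-0.004,0,0,0,0,0],[0.06,-0.008,0,0,0,0.01,0],[0.065,-0.009,0.03,0,0,0.01,0],[0.065,-0.009,0.07,0,0,0.01,0],[0.065,-0.009,0.11,0,0,0.01,0],[0.065,-0.009,0.15,0,0,0.01,0],[0.065,-0.009,0.18,0,0,0.01,0],[0.065,-0.009,0.2,0,0,0.01,0],[0.065,-0.009,0.22,0,0,0.01,0],[0.065,-0.009,0.238,0,0,0.01,0]],
  ],
)

```text
t: 20.4
eef_pos: [0.3966, 0.2001, 0.0092]
tool_rot: [-3.142, 0.001, 1.698]
ft_force: [-0.1, 0.2, -0.3]
finger_gap: 0.022
grip_force: 29.5
```

Request:
move_arm(
  motion=[
    [[0,0,0,0,0,0,0],[0,0,0,0,0,0,0.036],[0,0,0,0,0,0,0.036],[0,0,0,0,0,0,0.036],[0,0,-0.03,0,0,0,0.036],[0,0,-0.07,0,0,0,0.036],[0,0,-0.11,0,0,0,0.036],[0,0,-0.15,0,0,0,0.036],[0,0,-0.19,0,0,0,0.036],[0,0,-0.22,0,0,0,0.036]],
  ],
)

```text
t: 21.23
eef_pos: [0.3962, 0.2021, 0.2347]
tool_rot: [3.137, 0.0, 1.701]
ft_force: [1.9, -0.3, -0.5]
finger_gap: 0.0358
grip_force: 0.0
```

```bash
python3 - <<'E'
from h import *
st(); d=grab('scene','s6'); cv2.imwrite('pics/s6c.png',cv2.resize(d['img'][60:300,180:360],None,fx=2.5,fy=2.5,interpolation=cv2.INTER_CUBIC))
E
```

```text
{'t': np.float64(21.233), 'eef_pos': array([0.396, 0.202, 0.235]), 'tool_rot': array([3.137, 0.   , 1.701]), 'qpos': array([ 0.324,  0.029, -0.872,  1.799,  0.025,  1.319, -0.424]), 'ft_force': array([ 1.853, -0.278, -0.548]), 'finger_gap': np.float64(0.036), 'grip_force': np.float64(0.0)}
```

View pics/s6c.png

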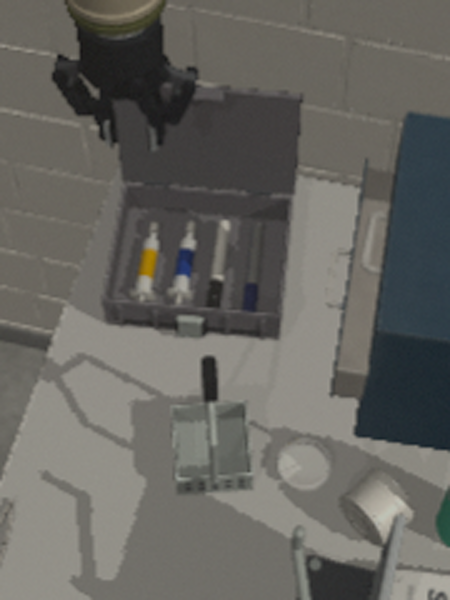

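All four items are in the case at (147,268), (183,265), (218,265) and (252,268). Next is the lid, so I'm checking the room behind it.

```bash
python3 - <<'E'
from h import *
d=load('top0'); s=load('s6')
c=np.array([.455,.217]); ex=np.array([-.139,.990]); ey=np.array([-.990,-.139])
def sp(u,v): return px2w(s,180+u/2.5,60+v/2.5,.0)
# lid top corners in scene crop, test angles
for th in (1.45,1.57,1.65,1.75):
    for y in(-.101,.101):
        # panel end: hinge + 168*(-cos th ex + sin th z), outer thickness ignored
        q=c+ex*(.082-.168*np.cos(th))+ey*y; P=(*q,.05+.168*np.sin(th))
        u,v=w2px(s,P); U,V=w2px(d,P); print(th,y,np.round(P,3),'scene crop',round((u-180)*2.5),round((v-60)*2.5),'topc2',round((U-135)*4.7),round((V-210)*4.7))
# wall base: bench edge vs wall
for p in [(390,195),(335,180),(312,172)]: print('wallbase?',sp(*p))
for p in [(28,300),(22,500)]: print('wall top view',px2w(d,135+p[0]/4.7,210+p[1]/4.7,0))
E
```

```text
1.45 -0.101 [0.546 0.292 0.217] scene crop 299 114 topc2 91 45
1.45 0.101 [0.346 0.264 0.217] scene crop 103 97 topc2 130 506
1.57 -0.101 [0.544 0.312 0.218] scene crop 300 98 topc2 46 50
1.57 0.101 [0.344 0.284 0.218] scene crop 106 81 topc2 83 512
1.65 -0.101 [0.542 0.325 0.217] scene crop 301 88 topc2 16 55
1.65 0.101 [0.342 0.297 0.217] scene crop 108 72 topc2 53 516
1.75 -0.101 [0.539 0.342 0.215] scene crop 302 78 topc2 -18 60
1.75 0.101 [0.339 0.314 0.215] scene crop 111 61 topc2 17 520
wallbase? [0.65210214 0.3805552  0.        ]
wallbase? [0.58284367 0.38614918 0.        ]
wallbase? [0.55305593 0.39111244 0.        ]
wall top view [0.44340236 0.38674699 0.        ]
wall top view [0.33692137 0.38408109 0.        ]
```

```bash
cat >> h.py <<'E'
def plan2(wps):
    "wps: (pos, Rotation)"
    o=observe(); p=np.array(o['eef_pos']); r=R.from_euler('xyz',o['tool_rot'])
    for q,r2 in wps:
        print(np.round(q,3),'->',np.round(r.inv().apply(np.array(q)-p),3),np.round((r.inv()*r2).as_rotvec(),3)); p,r=np.array(q),r2
C=np.array([.455,.217,0]); EX=np.array([-.139,.990,0]); EY=np.array([-.990,-.139,0])
def case(x,y,z): return C+EX*x+EY*y+np.array([0,0,z])
def down(yaw,tilt=0): return R.from_euler('xyz',[np.pi,0,yaw])*R.from_rotvec([0,tilt,0])
E
python3 - <<'E'
from h import *
t=down(1.71,.3)
plan2([(case(.06,0,.29),t),(case(.118,0,.29),t),(case(.118,0,.188),t),(case(.025,0,.183),t),(case(.025,0,.29),t)])
E
```

```text
[0.447 0.276 0.29 ] -> [ 0.066  0.058 -0.05 ] [ 0.013  0.299 -0.007]
[0.439 0.334 0.29 ] -> [ 0.055 -0.     0.017] [0. 0. 0.]
[0.439 0.334 0.188] -> [-0.03  -0.     0.097] [0. 0. 0.]
[0.452 0.242 0.183] -> [-0.09   0.    -0.023] [0. 0. 0.]
[0.452 0.242 0.29 ] -> [ 0.032  0.    -0.102] [0. 0. 0.]
```

Request:
move_arm(
  motion=[
    [[0,0.01,-0.03,0,0.05,0,0.0],[0.02,0.03,-0.055,0.01,0.15,0,0.0],[0.05,0.05,-0.055,0.013,0.25,-0.007,0.0],[0.066,0.058,-0.052,0.013,0.299,-0.007,0.0],[0.066,0.058,-0.05,0.013,0.299,-0.007,0],[0.09,0.058,-0.05,0.013,0.299,-0.007,0],[0.124,0.058,-0.05,0.013,0.299,-0.007,0],[0.124,0.058,-0.05,0.013,0.299,-0.007,0],[0.124,0.058,-0.05,0.013,0.299,-0.007,0],[0.124,0.058,-0.05,0.013,0.299,-0.007,0]],
  ],
)

```text
t: 22.12
eef_pos: [0.4369, 0.3315, 0.2805]
tool_rot: [-3.13, -0.297, 1.706]
ft_force: [0.6, -0.9, 0.0]
finger_gap: 0.0
grip_force: 0.0
```

```bash
python3 - <<'E'
from h import *
st(); t=down(1.71,.3)
d=grab('top','t7'); cv2.imwrite('pics/t7c.png',cv2.resize(d['img'][200:330,130:300],None,fx=4,fy=4,interpolation=cv2.INTER_CUBIC))
plan2([(case(.118,0,.188),t),(case(.025,0,.183),t),(case(.025,0,.29),t)])
E
```

```text
{'t': np.float64(22.117), 'eef_pos': array([0.437, 0.331, 0.281]), 'tool_rot': array([-3.13 , -0.297,  1.706]), 'qpos': array([ 0.241,  0.207, -0.884,  1.596, -0.113,  1.285, -0.46 ]), 'ft_force': array([ 0.574, -0.93 ,  0.032]), 'finger_gap': np.float64(0.0), 'grip_force': np.float64(0.0)}
[0.439 0.334 0.188] -> [-0.024  0.003  0.089] [-0.01   0.003 -0.005]
[0.452 0.242 0.183] -> [-0.09   0.    -0.023] [0. 0. 0.]
[0.452 0.242 0.29 ] -> [ 0.032  0.    -0.102] [0. 0. 0.]
```

Request:
move_arm(
  motion=[
    [[-0.004,0,0.015,0,0,0,0],[-0.008,0.001,0.03,0,0,0,0],[-0.012,0.001,0.045,0,0,0,0],[-0.016,0.002,0.06,0,0,0,0],[-0.02,0.003,0.075,0,0,0,0],[-0.022,0.003,0.082,0,0,0,0],[-0.024,0.003,0.089,0,0,0,0],[-0.024,0.003,0.089,0,0,0,0],[-0.024,0.003,0.089,0,0,0,0],[-0.024,0.003,0.089,0,0,0,0]],
  ],
)

```text
t: 23.0
eef_pos: [0.4394, 0.3355, 0.189]
tool_rot: [-3.131, -0.299, 1.705]
ft_force: [-0.1, 0.2, 0.7]
finger_gap: 0.0001
grip_force: 0.0
```

```bash
python3 - <<'E'
from h import *
st()
d=grab('scene','s8'); cv2.imwrite('pics/s8c.png',cv2.resize(d['img'][60:220,180:360],None,fx=4,fy=4,interpolation=cv2.INTER_CUBIC))
E
```

```text
{'t': np.float64(23.0), 'eef_pos': array([0.439, 0.335, 0.189]), 'tool_rot': array([-3.131, -0.299,  1.705]), 'qpos': array([ 0.209,  0.285, -0.869,  1.732, -0.058,  1.09 , -0.466]), 'ft_force': array([-0.11 ,  0.21 ,  0.653]), 'finger_gap': np.float64(0.0), 'grip_force': np.float64(0.0)}
```

View pics/s8c.png

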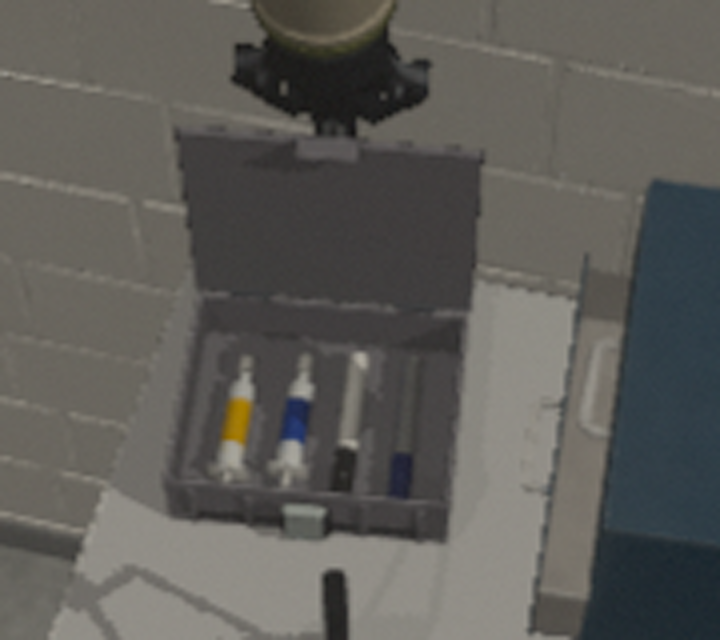

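The shut fingers (335,125) are behind the lid's top edge. Pulling the lid forward.

Request:
move_arm(
  motion=[
    [[-0.009,0,-0.002,0,0,0,0],[-0.018,0,-0.005,0,0,0,0],[-0.027,0,-0.007,0,0,0,0],[-0.036,0,-0.009,0,0,0,0],[-0.045,0,-0.011,0,0,0,0],[-0.054,0,-0.014,0,0,0,0],[-0.063,0,-0.016,0,0,0,0],[-0.072,0,-0.018,0,0,0,0],[-0.081,0,-0.02,0,0,0,0],[-0.09,0,-0.023,0,0,0,0]],
  ],
)

```text
t: 23.88
eef_pos: [0.4516, 0.2425, 0.1834]
tool_rot: [-3.129, -0.299, 1.705]
ft_force: [0.6, 1.0, -0.6]
finger_gap: -0.0
grip_force: 0.0
```

Request:
move_arm(
  motion=[
    [[-0.005,0,-0.001,0,0,0,0],[-0.01,0,-0.002,0,0,0,0],[-0.01,0,-0.002,0,0,0,0],[0,0,-0.03,0,0,0,0],[0.01,0,-0.06,0,0,0,0],[0.02,0,-0.09,0,0,0,0],[0.03,0,-0.1,0,0,0,0],[0.03,0,-0.1,0,0,0,0],[0.03,0,-0.1,0,0,0,0],[0.03,0,-0.1,0,0,0,0]],
  ],
)

```text
t: 24.72
eef_pos: [0.4524, 0.2427, 0.2867]
tool_rot: [-3.128, -0.299, 1.705]
ft_force: [-0.5, 0.6, 0.4]
finger_gap: -0.0001
grip_force: 0.0
```

```bash
python3 - <<'E'
from h import *
st()
plan2([(case(-.066,0,.29),down(1.71)),(case(-.066,0,.09),down(1.71))])
d=grab('scene','s9'); cv2.imwrite('pics/s9c.png',cv2.resize(d['img'][60:220,180:360],None,fx=4,fy=4,interpolation=cv2.INTER_CUBIC))
E
```

```text
{'t': np.float64(24.717), 'eef_pos': array([0.452, 0.243, 0.287]), 'tool_rot': array([-3.128, -0.299,  1.705]), 'qpos': array([ 0.423,  0.148, -0.854,  1.628, -0.183,  1.347, -0.25 ]), 'ft_force': array([-0.467,  0.563,  0.446]), 'finger_gap': np.float64(-0.0), 'grip_force': np.float64(0.0)}
[0.464 0.152 0.29 ] -> [-0.087 -0.001 -0.03 ] [-0.013 -0.299 -0.003]
[0.464 0.152 0.09 ] -> [ 0.  -0.   0.2] [0. 0. 0.]
```

View pics/s9c.png

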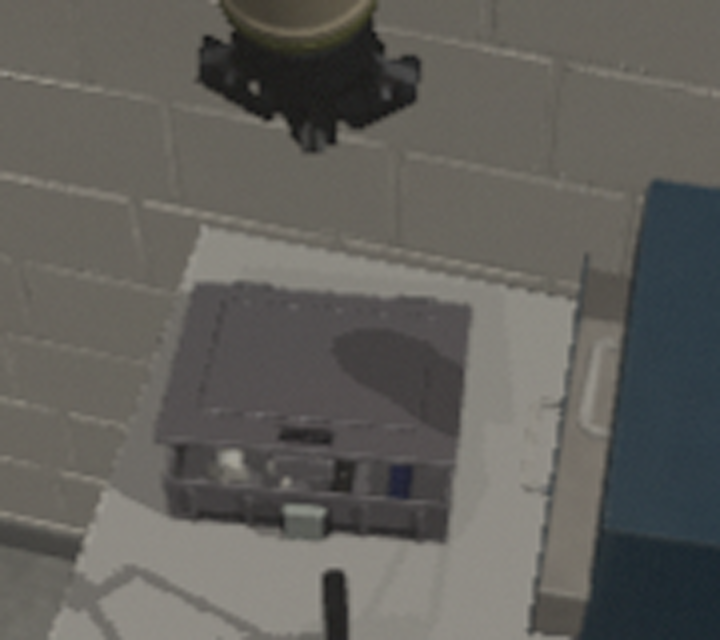

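The lid is falling shut; the ribbed press spot is at (306,436). Moving over it, then pressing in small steps.

Request:
move_arm(
  motion=[
    [[-0.03,0,-0.01,0,-0.1,0,0],[-0.06,0,-0.02,-0.01,-0.2,0,0],[-0.087,-0.001,-0.03,-0.013,-0.299,-0.003,0],[-0.087,-0.001,-0.03,-0.013,-0.299,-0.003,0],[-0.087,-0.001,-0.03,-0.013,-0.299,-0.003,0],[-0.087,-0.001,-0.03,-0.013,-0.299,-0.003,0],[-0.087,-0.001,-0.03,-0.013,-0.299,-0.003,0],[-0.087,-0.001,-0.03,-0.013,-0.299,-0.003,0],[-0.087,-0.001,-0.03,-0.013,-0.299,-0.003,0],[-0.087,-0.001,-0.03,-0.013,-0.299,-0.003,0]],
  ],
)

```text
t: 25.6
eef_pos: [0.4646, 0.1517, 0.2909]
tool_rot: [3.14, -0.001, 1.71]
ft_force: [0.7, 0.4, -0.3]
finger_gap: -0.0
grip_force: 0.0
```

Request:
move_arm(
  motion=[
    [[0,0,0.03,0,0,0,0],[0,0,0.06,0,0,0,0],[0,0,0.09,0,0,0,0],[0,0,0.12,0,0,0,0],[0,0,0.15,0,0,0,0],[0,0,0.17,0,0,0,0],[0,0,0.185,0,0,0,0],[0,0,0.2,0,0,0,0],[0,0,0.205,0,0,0,0],[0,0,0.21,0,0,0,0]],
  ],
)

```text
t: 26.43
eef_pos: [0.4647, 0.1517, 0.0805]
tool_rot: [3.141, -0.001, 1.71]
ft_force: [0.1, -0.0, 0.9]
finger_gap: -0.0001
grip_force: 0.0
```

Request:
move_arm(
  motion=[
    [[0,0,0.002,0,0,0,0],[0,0,0.004,0,0,0,0],[0,0,0.006,0,0,0,0],[0,0,0.008,0,0,0,0],[0,0,0.01,0,0,0,0],[0,0,0.012,0,0,0,0],[0,0,0.014,0,0,0,0],[0,0,0.016,0,0,0,0],[0,0,0.018,0,0,0,0],[0,0,0.02,0,0,0,0]],
  ],
)

```text
t: 27.27
eef_pos: [0.4654, 0.1515, 0.0614]
tool_rot: [3.139, 0.0, 1.709]
ft_force: [0.3, -0.5, -0.3]
finger_gap: -0.0001
grip_force: 0.0
```

Request:
move_arm(
  motion=[
    [[0,0,0.001,0,0,0,0],[0,0,0.002,0,0,0,0],[0,0,0.003,0,0,0,0],[0,0,0.004,0,0,0,0],[0,0,0.005,0,0,0,0],[0,0,0.006,0,0,0,0],[0,0,0.006,0,0,0,0],[0,0,0.006,0,0,0,0],[0,0,0.006,0,0,0,0],[0,0,0.006,0,0,0,0]],
  ],
)

```text
t: 28.1
eef_pos: [0.4652, 0.152, 0.0573]
tool_rot: [3.139, 0.001, 1.71]
ft_force: [-11.0, -5.3, 31.6]
finger_gap: -0.0004
grip_force: 15.8
```

```bash
python3 - <<'E'
from h import *
st()
d=grab('scene','s10'); cv2.imwrite('pics/s10c.png',cv2.resize(d['img'][110:230,200:320],None,fx=4.5,fy=4.5,interpolation=cv2.INTER_CUBIC))
E
```

```text
{'t': np.float64(28.1), 'eef_pos': array([0.465, 0.152, 0.057]), 'tool_rot': array([3.139e+00, 1.000e-03, 1.710e+00]), 'qpos': array([ 0.277,  0.36 , -0.77 ,  1.922,  0.304,  0.975, -0.494]), 'ft_force': array([-10.969,  -5.318,  31.634]), 'finger_gap': np.float64(-0.0), 'grip_force': np.float64(15.761)}
```

View pics/s10c.png

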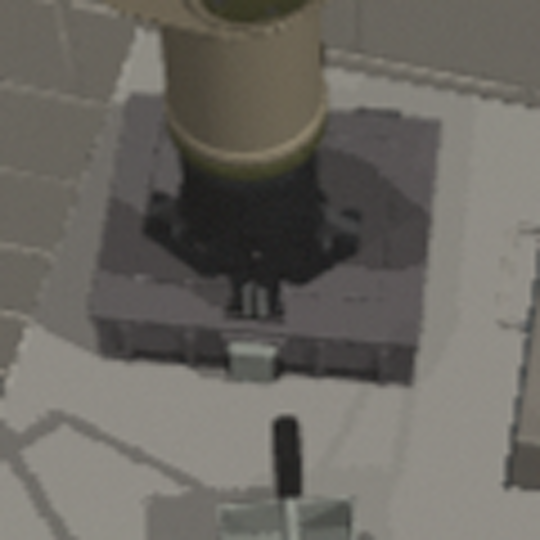

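The lid is flat and shut: 31 N of push at z = 0.057, which matches the lid top of 0.058. Retreating and planning the hook.

```bash
python3 - <<'E'
from h import *
pin=np.array([.680,-.242]); y=down(1.57)
P=lambda f,z:(np.r_[pin+.1*np.array([np.cos(f),np.sin(f)]),z],y)
o=observe(); p=o['eef_pos']
plan2([((p[0],p[1],.30),down(1.71)),P(1.58,.30),P(1.58,.193)])
a=P(1.58,.193)[0]; r=y
for f in np.linspace(1.58,2.91,21)[1:]: print(round(f,3),np.round(r.inv().apply(P(f,.193)[0]-a),3))
E
```

```text
[0.465 0.152 0.3  ] -> [-0.     0.001 -0.243] [ 0.002  0.001 -0.   ]
[ 0.679 -0.142  0.3  ] -> [-0.321  0.171  0.   ] [ 0.   -0.    0.14]
[ 0.679 -0.142  0.193] -> [ 0.    -0.     0.107] [0. 0. 0.]
1.646 [-0.    -0.007 -0.   ]
1.713 [-0.001 -0.013 -0.   ]
1.78 [-0.002 -0.02  -0.   ]
1.846 [-0.004 -0.026 -0.   ]
1.912 [-0.006 -0.033 -0.   ]
1.979 [-0.008 -0.039 -0.   ]
2.046 [-0.011 -0.045 -0.   ]
2.112 [-0.014 -0.051 -0.   ]
2.178 [-0.018 -0.056 -0.   ]
2.245 [-0.022 -0.061 -0.   ]
2.312 [-0.026 -0.067 -0.   ]
2.378 [-0.031 -0.071 -0.   ]
2.444 [-0.036 -0.076 -0.   ]
2.511 [-0.041 -0.08  -0.   ]
2.578 [-0.047 -0.084 -0.   ]
2.644 [-0.052 -0.087 -0.   ]
2.71 [-0.058 -0.09  -0.   ]
2.777 [-0.064 -0.092 -0.   ]
2.844 [-0.071 -0.095 -0.   ]
2.91 [-0.077 -0.096 -0.   ]
```

Request:
move_arm(
  motion=[
    [[0,0,-0.01,0,0,0,0],[0,0,-0.04,0,0,0,0],[0,0,-0.08,0,0,0,0],[0,0,-0.12,0,0,0,0],[0,0,-0.16,0,0,0,0],[0,0,-0.2,0,0,0,0],[0,0,-0.235,0,0,0,0],[0,0,-0.245,0,0,0,0],[0,0,-0.245,0,0,0,0],[0,0,-0.245,0,0,0,0]],
  ],
)

```text
t: 28.98
eef_pos: [0.4647, 0.1517, 0.2998]
tool_rot: [3.14, -0.0, 1.71]
ft_force: [0.2, 0.2, -0.8]
finger_gap: 0.0001
grip_force: 0.0
```

Request:
move_arm(
  motion=[
    [[-0.03,0.016,0,0,0,0.01,0],[-0.065,0.035,0,0,0,0.03,0],[-0.1,0.053,0,0,0,0.05,0],[-0.135,0.072,0,0,0,0.07,0],[-0.17,0.09,0,0,0,0.09,0],[-0.205,0.109,0,0,0,0.11,0],[-0.24,0.128,0,0,0,0.13,0],[-0.275,0.147,0,0,0,0.14,0],[-0.305,0.163,0,0,0,0.14,0],[-0.321,0.171,0,0,0,0.14,0]],
  ],
)

```text
t: 29.82
eef_pos: [0.6789, -0.1475, 0.2955]
tool_rot: [-3.137, 0.001, 1.566]
ft_force: [0.8, 0.2, -0.9]
finger_gap: 0.0005
grip_force: 0.0
```

Request:
move_arm(
  motion=[
    [[0,0,0,0,0,0,0],[0,0,0,0,0,0,0],[0,0,0,0,0,0,0],[0,0,0,0,0,0,0],[0,0,0.03,0,0,0,0],[0,0,0.05,0,0,0,0],[0,0,0.05,0,0,0,0],[0,0,0.05,0,0,0,0],[0,0,0.05,0,0,0,0],[0,0,0.05,0,0,0,0]],
  ],
)

```text
t: 30.65
eef_pos: [0.6791, -0.1422, 0.2525]
tool_rot: [3.137, 0.0, 1.57]
ft_force: [-0.2, -0.7, 0.2]
finger_gap: 0.0
grip_force: 0.0
```

```bash
python3 - <<'E'
from h import *
st(); plan2([((.679,-.142,.193),down(1.57))])
d=grab('wrist','w11'); grab('top','t11'); grab('scene','s11')
# lid shut check: dark open-front gap vs closed, compare lid front-edge row in scene at several angles
s=load('s11')
print('lid edge expected px th=0,.1:',np.round(w2px(s,case(-.086,0,.054)),1),np.round(w2px(s,case(-.085,0,.07)),1))
a=cv2.resize(d['img'],None,fx=.72,fy=.72); b=cv2.resize(s['img'][110:230,200:320],None,fx=2.5,fy=2.5,interpolation=cv2.INTER_CUBIC)
m=np.zeros((302,710,3),'uint8'); m[:302,:403]=a[:302,:403]; m[:300,408:708]=b; cv2.imwrite('pics/m11.png',m)
print(np.round(w2px(d,(.644,-.148,.22))*np.array(.72)),np.round(w2px(d,(.644,-.148,.22))))
E
```

```text
{'t': np.float64(30.65), 'eef_pos': array([ 0.679, -0.142,  0.253]), 'tool_rot': array([3.137, 0.   , 1.57 ]), 'qpos': array([ 0.508,  0.601, -0.612,  1.086,  0.331,  1.542, -0.027]), 'ft_force': array([-0.157, -0.673,  0.233]), 'finger_gap': np.float64(0.0), 'grip_force': np.float64(0.0)}
[ 0.679 -0.142  0.193] -> [ 0.   -0.    0.06] [0.004 0.    0.   ]
lid edge expected px th=0,.1: [255.  184.1] [254.9 180.7]
[155. 181.] [216. 251.]
```

View pics/m11.png

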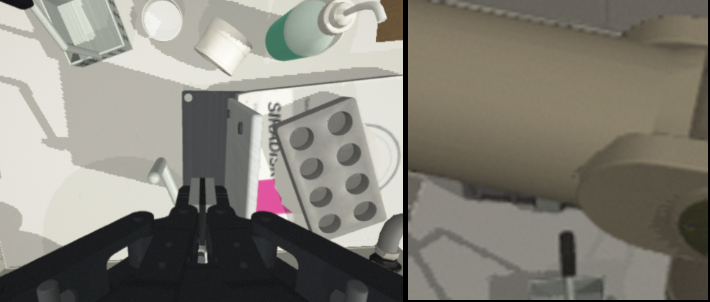

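The wrist view shows the peg top at (158,172), the shut fingers at (203,200), and the plate to their right, so the fingers sit between peg and plate. Lowering and sweeping.

Request:
move_arm(
  motion=[
    [[0,0,0.02,0,0,0,0],[0,0,0.04,0,0,0,0],[0,0,0.055,0,0,0,0],[0,0,0.06,0,0,0,0],[0,0,0.06,0,0,0,0],[0,0,0.06,0,0,0,0],[0,-0.007,0.06,0,0,0,0],[-0.001,-0.013,0.06,0,0,0,0],[-0.002,-0.02,0.06,0,0,0,0],[-0.004,-0.026,0.06,0,0,0,0]],
  ],
)

```text
t: 31.63
eef_pos: [0.6521, -0.1467, 0.1912]
tool_rot: [3.139, 0.0, 1.57]
ft_force: [1.5, 0.3, 1.9]
finger_gap: 0.0
grip_force: 0.5
```

Request:
move_arm(
  motion=[
    [[-0.002,-0.007,0,0,0,0,0],[-0.004,-0.013,0,0,0,0,0],[-0.007,-0.019,0,0,0,0,0],[-0.01,-0.025,0,0,0,0,0],[-0.014,-0.03,0,0,0,0,0],[-0.018,-0.035,0,0,0,0,0],[-0.022,-0.041,0,0,0,0,0],[-0.027,-0.045,0,0,0,0,0],[-0.032,-0.05,0,0,0,0,0],[-0.037,-0.054,0,0,0,0,0]],
  ],
)

```text
t: 32.47
eef_pos: [0.5984, -0.1844, 0.1902]
tool_rot: [3.139, 0.0, 1.569]
ft_force: [2.5, -1.1, -0.5]
finger_gap: 0.0002
grip_force: 1.1
```

Request:
move_arm(
  motion=[
    [[-0.006,-0.004,0,0,0,0,0],[-0.011,-0.007,0,0,0,0,0],[-0.017,-0.01,0,0,0,0,0],[-0.023,-0.012,0,0,0,0,0],[-0.027,-0.014,0,0,0,0,0],[-0.03,-0.015,0,0,0,0,0],[-0.033,-0.016,0,0,0,0,0],[-0.036,-0.016,0,0,0,0,0],[-0.036,-0.016,0,0,0,0,0],[-0.036,-0.016,0,0,0,0,0]],
  ],
)

```text
t: 33.3
eef_pos: [0.5825, -0.2197, 0.19]
tool_rot: [3.14, -0.0, 1.569]
ft_force: [-0.1, 0.7, 0.4]
finger_gap: 0.0005
grip_force: 0.0
```

Request:
move_arm(
  motion=[
    [[0,0,-0.03,0,0,0,0],[0,0,-0.06,0,0,0,0],[0,0,-0.1,0,0,0,0],[0.02,0.01,-0.13,0,0,0,0.02],[0.06,-0.02,-0.14,0,0,-0.05,0.04],[0.1,-0.03,-0.14,0,0,-0.1,0.04],[0.14,-0.04,-0.14,0,0,-0.2,0.04],[0.18,-0.05,-0.14,0,0,-0.25,0.04],[0.2,-0.057,-0.14,0,0,-0.3,0.04],[0.216,-0.057,-0.14,0,0,-0.3,0.04]],
  ],
)

```text
t: 34.13
eef_pos: [0.5239, 0.0018, 0.3311]
tool_rot: [3.139, 0.001, 1.879]
ft_force: [0.6, 0.8, 0.8]
finger_gap: 0.04
grip_force: 0.0
```

Request:
move_arm(
  motion=[
    [[0,0,0,0,0,0,0.04],[0,0,0,0,0,0,0.04],[0,0,0,0,0,0,0.04],[0,0,0,0,0,0,0.04],[0,0,0,0,0,0,0.04],[0,0,0,0,0,0,0.04],[0,0,0,0,0,0,0.04],[0,0,0,0,0,0,0.04],[0,0,0,0,0,0,0.04],[0,0,0,0,0,0,0.04]],
  ],
)

```text
t: 34.97
eef_pos: [0.5255, -0.0035, 0.3301]
tool_rot: [3.14, 0.0, 1.87]
ft_force: [-0.0, -0.2, 0.1]
finger_gap: 0.0395
grip_force: 0.0
```

```bash
python3 - <<'E'
from h import *
st()
d=grab('scene','s12'); w=grab('wrist','w12'); t=grab('top','t12')
a=cv2.resize(d['img'][150:370,210:360],None,fx=2,fy=2,interpolation=cv2.INTER_CUBIC)
b=cv2.resize(w['img'],None,fx=.78,fy=.78)
m=np.zeros((600,745,3),'uint8'); m[:440,:300]=a; m[:328,305:742]=b
c=cv2.resize(t['img'][120:210,310:420],None,fx=2.8,fy=2.8,interpolation=cv2.INTER_CUBIC); m[335:335+c.shape[0],305:305+c.shape[1]]=c; cv2.imwrite('pics/m12.png',m)
print('tab top pred wrist',np.round(np.array(w2px(w,(.526,-.004,.2)))*.78+[305,0]))
print('arm seat/tip predicted scene',[np.round((np.array(w2px(d,P))-[210,150])*2) for P in [(.58,-.242,.22),(.68,-.242,.185)]])
E
```

```text
{'t': np.float64(34.967), 'eef_pos': array([ 0.526, -0.004,  0.33 ]), 'tool_rot': array([3.14, 0.  , 1.87]), 'qpos': array([ 0.611,  0.212, -0.795,  1.433,  0.151,  1.557,  0.125]), 'ft_force': array([-0.029, -0.157,  0.128]), 'finger_gap': np.float64(0.04), 'grip_force': np.float64(0.0)}
tab top pred wrist [524. 154.]
arm seat/tip predicted scene [array([ 97., 316.]), array([192., 348.])]
```

View pics/m12.png

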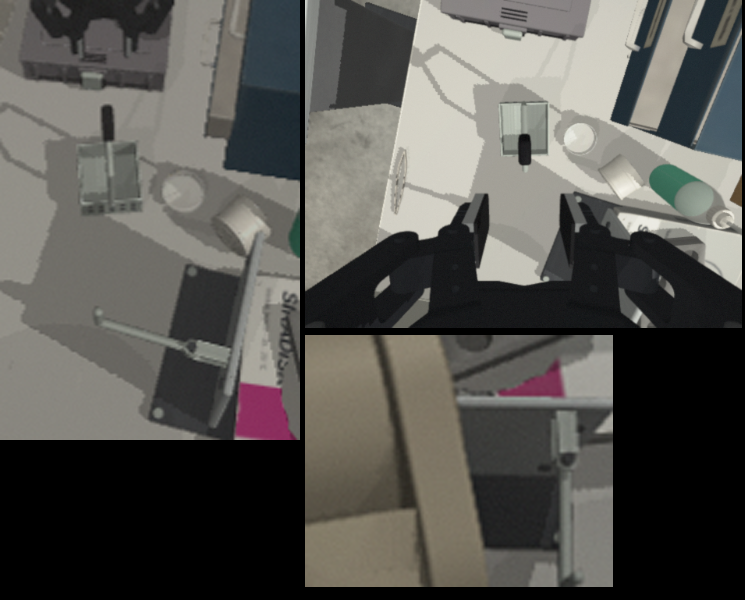

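The scene view shows the hook square out, with its tip at (97,312) against a prediction of (97,316). The tab is centred at (524,150) in the wrist view and the lid is flat. Grasping the tab.

Request:
move_arm(
  motion=[
    [[0,0,0.03,0,0,0,0.04],[0,0,0.06,0,0,0,0.04],[0,0,0.09,0,0,0,0.04],[0,0,0.12,0,0,0,0.04],[0,0,0.145,0,0,0,0.04],[0,0,0.16,0,0,0,0.04],[0,0,0.166,0,0,0,0.04],[0,0,0.166,0,0,0,0.04],[0,0,0.166,0,0,0,0],[0,0,0.166,0,0,0,0]],
  ],
  grip_force=45,
)

```text
t: 35.95
eef_pos: [0.5267, -0.0032, 0.1655]
tool_rot: [3.138, 0.001, 1.87]
ft_force: [-0.6, -0.1, 0.1]
finger_gap: 0.0169
grip_force: 0.0
```

Request:
move_arm(
  motion=[
    [[0,0,0,0,0,0,0],[0,0,0,0,0,0,0],[0,0,0,0,0,0,0],[0,0,0,0,0,0,0],[0,0,-0.01,0,0,0,0],[0,0,-0.02,0,0,0,0],[0,0,-0.04,0,0,0,0],[0,0,-0.06,0,0,0,0],[0,0,-0.08,0,0,0,0],[0,0,-0.105,0,0,0,0]],
  ],
)

```text
t: 36.78
eef_pos: [0.5249, -0.0034, 0.2702]
tool_rot: [3.141, -0.0, 1.87]
ft_force: [0.5, -0.0, -1.9]
finger_gap: 0.0133
grip_force: 45.1
```

```bash
python3 - <<'E'
from h import *
st()
y=down(1.57)
plan2([((.46,-.242,.267),y),((.625,-.242,.267),y),((.625,-.242,.197),y)])
E
```

```text
{'t': np.float64(36.783), 'eef_pos': array([ 0.525, -0.003,  0.27 ]), 'tool_rot': array([ 3.141, -0.   ,  1.87 ]), 'qpos': array([ 0.617,  0.228, -0.792,  1.55 ,  0.163,  1.431,  0.114]), 'ft_force': array([ 0.477, -0.007, -1.929]), 'finger_gap': np.float64(0.013), 'grip_force': np.float64(45.067)}
[ 0.46  -0.242  0.267] -> [-0.209 -0.132  0.003] [ 0.  -0.   0.3]
[ 0.625 -0.242  0.267] -> [0.    0.165 0.   ] [0. 0. 0.]
[ 0.625 -0.242  0.197] -> [ 0.   -0.    0.07] [0. 0. 0.]
```

Request:
move_arm(
  motion=[
    [[-0.01,-0.006,0,0,0,0.02,0],[-0.035,-0.022,0,0,0,0.06,0],[-0.065,-0.041,0,0,0,0.1,0],[-0.1,-0.063,0,0,0,0.15,0],[-0.135,-0.085,0,0,0,0.2,0],[-0.165,-0.104,0,0,0,0.25,0],[-0.19,-0.12,0,0,0,0.28,0],[-0.204,-0.13,0,0,0,0.3,0],[-0.21,-0.132,0,0,0,0.3,0],[-0.21,-0.132,0,0,0,0.3,0]],
  ],
)

```text
t: 37.62
eef_pos: [0.4609, -0.2442, 0.2689]
tool_rot: [3.14, -0.001, 1.568]
ft_force: [0.7, 1.1, -2.5]
finger_gap: 0.013
grip_force: 45.0
```

Request:
move_arm(
  motion=[
    [[0,0,0,0,0,0,0],[0,0,0,0,0,0,0],[0,0.015,0,0,0,0,0],[0,0.035,0,0,0,0,0],[0,0.06,0,0,0,0,0],[0,0.085,0,0,0,0,0],[0,0.11,0,0,0,0,0],[0,0.135,0,0,0,0,0],[0,0.155,0,0,0,0,0],[0,0.165,0,0,0,0,0]],
  ],
)

```text
t: 38.45
eef_pos: [0.629, -0.2397, 0.2683]
tool_rot: [3.14, -0.003, 1.574]
ft_force: [0.5, 0.1, -1.6]
finger_gap: 0.0136
grip_force: 44.9
```

```bash
python3 - <<'E'
from h import *
st(); plan2([((.625,-.243,.204),down(1.57))])
E
```

```text
{'t': np.float64(38.45), 'eef_pos': array([ 0.629, -0.24 ,  0.268]), 'tool_rot': array([ 3.140e+00, -3.000e-03,  1.574e+00]), 'qpos': array([ 0.669,  0.545, -0.587,  1.126,  0.288,  1.548,  0.149]), 'ft_force': array([ 0.457,  0.099, -1.633]), 'finger_gap': np.float64(0.014), 'grip_force': np.float64(44.942)}
[ 0.625 -0.243  0.204] -> [-0.003 -0.004  0.064] [ 0.002 -0.003  0.004]
```

Request:
move_arm(
  motion=[
    [[0,0,0,0,0,0,0],[0,0,0.01,0,0,0,0],[0,0,0.02,0,0,0,0],[0,0,0.03,0,0,0,0],[0,0,0.04,0,0,0,0],[0,0,0.05,0,0,0,0],[0,0,0.055,0,0,0,0],[0,0,0.058,0,0,0,0],[0,0,0.06,0,0,0,0],[0,0,0.062,0,0,0,0]],
  ],
)

```text
t: 39.28
eef_pos: [0.6269, -0.243, 0.2092]
tool_rot: [3.138, 0.0, 1.57]
ft_force: [-3.8, 2.5, 12.7]
finger_gap: 0.0135
grip_force: 47.0
```

Request:
move_arm(
  motion=[
    [[0,0,0.0005,0,0,0,0],[0,0,0.001,0,0,0,0],[0,0,0.0015,0,0,0,0],[0,0,0.002,0,0,0,0],[0,0,0.002,0,0,0,0],[0,0,0.002,0,0,0,0],[0,0,0.002,0,0,0,0],[0,0,0.002,0,0,0,0],[0,0,0.002,0,0,0,0],[0,0,0.002,0,0,0,0]],
  ],
)

```text
t: 40.12
eef_pos: [0.6276, -0.2428, 0.2085]
tool_rot: [3.135, 0.001, 1.57]
ft_force: [-2.2, 1.3, 10.8]
finger_gap: 0.0132
grip_force: 47.0
```

The bail rests on the arm. Relieving the load slightly, opening and rising.

Request:
move_arm(
  motion=[
    [[0,0,-0.001,0,0,0,0],[0,0,-0.001,0,0,0,0],[0,0,-0.001,0,0,0,0.02],[0,0,-0.001,0,0,0,0.032],[0,0,-0.001,0,0,0,0.032],[0,0,-0.001,0,0,0,0.032],[0,0,-0.001,0,0,0,0.032],[0,0,-0.001,0,0,0,0.032],[0,0,-0.001,0,0,0,0.032],[0,0,-0.001,0,0,0,0.032]],
  ],
)

```text
t: 40.95
eef_pos: [0.6264, -0.2432, 0.206]
tool_rot: [3.14, -0.0, 1.57]
ft_force: [-0.6, 0.3, -0.3]
finger_gap: 0.032
grip_force: 0.0
```

Request:
move_arm(
  motion=[
    [[0,0,-0.005,0,0,0,0.032],[0,0,-0.01,0,0,0,0.032],[0,0,-0.018,0,0,0,0.032],[0,0,-0.026,0,0,0,0.032],[0,0,-0.035,0,0,0,0.032],[0,0,-0.045,0,0,0,0.032],[0,0,-0.06,0,0,0,0.032],[0,0,-0.08,0,0,0,0.032],[0,0,-0.1,0,0,0,0.032],[0,0,-0.11,0,0,0,0.032]],
  ],
)

```text
t: 41.78
eef_pos: [0.6268, -0.2431, 0.3199]
tool_rot: [3.136, 0.001, 1.57]
ft_force: [0.1, -0.5, 0.8]
finger_gap: 0.0318
grip_force: 0.0
```

```bash
python3 - <<'E'
from h import *
st(); w=grab('wrist','w13'); s=grab('scene','s13')
# dark blob of tab near its expected place in the wrist view
for nm,d in(('wrist',w),('scene',s)):
    u,v=w2px(d,(.626,-.243,.242)); u,v=int(u),int(v); print(nm,'pred tab top',u,v)
    g=d['img'][max(0,v-60):v+60,max(0,u-60):u+60].max(2)
    n,l,q,c=cv2.connectedComponentsWithStats((g<45).astype('uint8'))
    print([(q[i].tolist(),np.round(c[i]+[max(0,u-60),max(0,v-60)]).tolist()) for i in range(1,n) if q[i][4]>60])
E
```

```text
{'t': np.float64(41.783), 'eef_pos': array([ 0.627, -0.243,  0.32 ]), 'tool_rot': array([3.136e+00, 1.000e-03, 1.570e+00]), 'qpos': array([ 0.655,  0.534, -0.585,  1.024,  0.286,  1.651,  0.161]), 'ft_force': array([ 0.12 , -0.455,  0.774]), 'finger_gap': np.float64(0.032), 'grip_force': np.float64(0.0)}
wrist pred tab top 279 215
[([53, 24, 20, 49, 831], [281.0, 203.0]), ([13, 94, 13, 26, 212], [240.0, 264.0]), ([99, 94, 12, 26, 206], [322.0, 264.0])]
scene pred tab top 280 310
[([24, 24, 81, 46, 1131], [288.0, 293.0]), ([59, 55, 8, 18, 112], [282.0, 313.0])]
```

Request:
move_arm(
  motion=[
    [[0,0,-0.01,0,0,0,0.032],[0,0,-0.02,0,0,0,0.032],[0,0,-0.02,0,0,0,0.032],[0,0,-0.02,0,0,0,0.032],[0,0,-0.02,0,0,0,0.032],[0,0,-0.02,0,0,0,0.032],[0,0,-0.02,0,0,0,0.032],[0,0,-0.02,0,0,0,0.032],[0,0,-0.02,0,0,0,0.032],[0,0,-0.02,0,0,0,0.032]],
  ],
)

```text
t: 42.72
eef_pos: [0.6261, -0.2432, 0.336]
tool_rot: [3.14, -0.0, 1.57]
ft_force: [-0.2, -0.4, 0.1]
finger_gap: 0.0323
grip_force: 0.0
```

```bash
python3 - <<'E'
from h import *
d=grab('wrist','w14'); s=grab('scene','s14')
g=d['img'][140:300,230:330].max(2); n,l,q,c=cv2.connectedComponentsWithStats((g<45).astype('uint8'))
print(np.round(w2px(d,(.626,-.243,.242))),[(np.round(c[i]+[230,140]).tolist(),q[i].tolist()) for i in range(1,n) if q[i][4]>60])
a=load('s13')['img'];print('moved px near basket',(cv2.absdiff(a,s['img'])[260:350,250:330].max(2)>40).sum())
a=load('s12')['img'];print('case change',(cv2.absdiff(a,s['img'])[170:195,220:300].max(2)>40).sum())
E
```

```text
[281. 209.] [([283.0, 198.0], [44, 36, 18, 45, 710]), ([238.0, 278.0], [0, 109, 15, 51, 548]), ([323.0, 277.0], [88, 109, 12, 51, 490])]
moved px near basket 357
case change 779
```

```bash
python3 -c "
from station import bot
print(bot.close_job())"
```

```text
the job is handed in; nothing more can be done
None
```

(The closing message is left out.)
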